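# Load the bench oven

## Task

Put the washed bearing housing in the bench oven to dry: pull the oven's door right down, stand the housing upright on the lowered door, let go, and slide it from there, without lifting, until it is wholly inside the chamber and clear of the door. Then push the door up until it is fully shut. Do not let the door drop or slam, set the housing down rather than drop it, and leave the glue bottle, screwdriver and meter where they are.

Things in the scene. Friction and masses are not known exactly. Their poses are not given: they have to be found in the camera images.
- oven_mouth (a point): Middle of the lower edge of the mouth of a grey bench oven (340 mm wide, 260 deep, 330 high, fixed): in its front face, on the door's hinge line, 130 mm above the bench, level with the flat chamber floor. x points level into the oven, y along the hinge (left for one facing into it), z up; does not turn with the door. Chamber 260 mm wide, 145 high, 220 deep; front face goes on up above the mouth.
- oven_door (a joint): Door angle: 0 shut (upright), 1.57 fully down: level, on its stop, its inner face flush with the chamber floor, a shelf that carries the housing. A panel 20 mm thick, 290 mm wide, 180 mm from hinge to top edge, inner face on the hinge line. No latch; a stiff hinge holds it at any angle and takes up to about 8 N at the handle. It may start ajar by up to 0.25.
- door_handle (a point): Middle of the door's round handle bar, 14 mm thick, 190 mm long, parallel to the hinge, on two arms 170 mm apart. Door shut: 70 mm in front of the mouth plane (50 mm off the door's face), 200 mm above the hinge line. Door down: 200 mm in front of the mouth plane (20 mm beyond the door's edge), 70 mm below the chamber floor. Pinched across, the bar turns easily between the fingers.
- housing_mid (a point): Middle of the housing (38 mm above its underside), a dark cast pillow block of 0.4 to 0.85 kg, loose on its flat base. Base 140 mm long (x), 44 wide (y), 16 high; on it a ring with its axis along y, 68 mm outside, 46 mm bore, 36 mm thick (flat faces at y = +-18), top 76 mm above the underside; z up when upright. It is easily gripped across the ring's flat faces near the top.
- housing_end_a (a point): Middle of the housing's end face at +x of its own frame, 8 mm above its underside.
- housing_end_b (a point): Middle of the housing's end face at -x of its own frame, 8 mm above its underside.
- glue_mid (a point): Middle of an amber glue bottle with a blue cap, 48 mm in diameter, 130 mm high, standing: leave alone.
- driver: Screwdriver, 200 mm long, red handle, lying along its x axis: leave alone.
- meter_mid (a point): Middle of a black hand-held meter, 150 x 80 x 36 mm, lying flat: leave alone.
Mind the look-alikes: they are no part of the job. What is shaped like the part that bears housing_mid but purple is not meant.

How it is judged:
On the way, in this order (a step that is already met when the one before it is completed fails the run):
1. the door is pulled right down (past 1.45 rad) (value of joint oven_door above 1.45 rad), for 0.2 s.
2. the housing stands upright on the lowered door, let go (value of joint oven_door above 1.45 rad and x of housing_mid in the frame of oven_mouth between -0.18 and 0 m and z of housing_mid in the frame of oven_mouth between 0.03 and 0.044 m and angle between housing_mid's own z axis and vertical below 0.12 rad and linear speed of housing below 0.05 m/s and contact force between housing and the fingers below 0.2 N), for 0.2 s.
3. the housing is wholly inside the chamber, its middle more than 22 mm and both ends more than 3 mm past the mouth, with the door still down (value of joint oven_door above 1.4 rad and x of housing_mid in the frame of oven_mouth above 0.022 m and x of each of housing_end_a, housing_end_b in the frame of oven_mouth above 0.003 m), for 0.2 s.
At the end, for the whole second after the job is handed in: The door is shut to within 0.05 rad (10 mm at the handle) and stays so; the housing stands upright (within 0.12 rad) and at rest on the chamber floor behind it (value of joint oven_door below 0.05 rad and x of housing_mid in the frame of oven_mouth above 0.02 m and z of housing_mid in the frame of oven_mouth between 0.03 and 0.046 m and angle between housing_mid's own z axis and vertical below 0.12 rad and linear speed of housing below 0.02 m/s); the robot touches nothing.
It fails at once if the housing is lifted more than 15 mm off the floor while it passes the mouth or is inside (x of housing_mid in the frame of oven_mouth above -0.01 m and y of housing_mid in the frame of oven_mouth between -0.13 and 0.13 m and z of housing_mid in the frame of oven_mouth between 0.053 and 0.145 m).
It fails at once if the housing is dropped (faster than 0.5 m/s with no finger on it) (linear speed of housing above 0.5 m/s and contact force between housing and the fingers below 0.1 N).
It fails at once if the housing is tipped by more than 0.6 rad (angle between housing_mid's own z axis and vertical above 0.6 rad).
It fails at once if the door drops on to its stop or slams shut (faster than 2 rad/s in the last 0.15 rad) ((value of joint oven_door above 1.42 rad and velocity of joint oven_door above 2 rad/s) or (value of joint oven_door below 0.15 rad and velocity of joint oven_door below -2 rad/s)).
It fails at once if the glue bottle, the screwdriver or the meter is moved by more than 30 mm (distance of any of glue_mid, driver, meter_mid from where it was at the start of the episode above 0.03 m).
It also fails if it takes over 72 s, if anything falls off the work surface, if the arm or the gripper's body presses on something with over 40 N, if the wrist force passes 120 N, or if a joint passes its speed limit or range.

## Robot

A 6-joint arm with a two-finger parallel gripper is mounted at the origin on the work surface. World frame = base frame: x ahead of the robot, y to its left, z up, the work surface at z = 0. Lengths are in m, angles in rad, forces in N, time in s.
With the tool pointing down it reaches from about 0.25 to 0.725 m from the base axis. Payload 4 kg.
Tool frame: the origin (TCP) lies at the very end of the fingers, on their centre line; the grasp point (between the pads) lies 19 mm behind it; x points along the fingers, z is the direction in which the jaws open and shut, and the axes are right-handed (so a half turn about x gives the same grasp; the last joint's range is limited). The gripper opens to 85 mm and grips with 20 to 120 N. Pads are 22 mm wide; open, the fingers measure 114 mm over their backs; the gripper's body (76 mm by 85 mm) begins 54 mm behind the grasp point. The pads swing forward as they close: fully open they stand 13 mm farther back than shut.
Start: joints at [1.138, 0.241, 0.005, 1.335, 0, 1.571], TCP at [0.21, 0.454, 0.231] pointing down, gripper open.
Joint ranges: [-2.72, 2.72], [-1.05, 1.87], [-1.09, 1.28], [-1.99, 2.15], [-1.42, 1.44], [-3.14, 3.14]. Speed limits (rad/s): [2.79, 2.79, 3.14, 3.14, 3.14, 3.14].

## Interface

Orientations are given as a unit quaternion [x, y, z, w].
In Python, from workcell import bot gives the robot as it stands.
- The arm moves only by the tool apply_moves, never from a script. Its argument "targets" is one flat list of numbers, 7 for each row, row after row: the shift along the tool's x, y, z in units of 25 cm (1.0 is 25 cm), then the turn, a rotation vector about the tool's x, y, z in units of 0.5 rad (1.0 is 0.5 rad), then the opening, from 0 (shut) to 1 (fully open). In form: [tx, ty, tz, wx, wy, wz, claw, tx, ty, tz, wx, wy, wz, claw, ...]. A call has 1 to 12 rows; each row is the pose to reach, as a shift and turn from the pose commanded when the call began, along the tool's axes at that moment; what a row does not reach only later rows make up. A row lasts 1/12 s, in which the tool goes at most 41.7 mm and 7.16 degrees, less where a joint would pass 70% of its speed; a pose out of reach is approached as far as the arm can. A call with a number of a shift or a turn outside -1 to 1 is refused whole. A call with a gripper value outside its range is refused whole. The fingers move at their own pace and stop on an object; the grip force is fixed at half the most. Time passes only in rows, so rows that repeat a pose let the fingers close. It gives the time, the measured TCP pose, the force and the opening at its end, in the units of the state.
- bot.get_obs(): the state, without advancing time (a new reading comes with each control period).
- bot.camera(name): name is "scene" or "top" or "wrist"; returns (picture, depth): 400x640x3 uint8, red, green, blue; 400x640 float32, m along the optical axis (not along the pixel's ray), 0 where there is no reading.
- bot.camera_params(name): a dict with "fx", "fy", "cx", "cy" (pixels), "T" (4x4, takes a point from camera to world coordinates); the wrist camera has in their place "tool_from_camera" (4x4, takes a point from camera to tool coordinates, whose origin is the TCP and whose axes are the tool frame's). Camera axes: x right, y up, looking along -z (the intrinsics and any distortion apply to the point x, -y, -z); pixel columns grow to the right and rows downward; lengths in m; the calibration is good to about 2 mm. A picture is of the moment at which its call begins: read the wrist's pose just before it. camera_params takes no time and is no camera call.
- bot.job_done(): hands the job in, once; it reports no verdict.
The state is a dict: "clock": time; "joint_pos": joint angles; "joint_vel": joint speeds; "tau": joint torques, N m; "eef_pos": TCP position; "tool_rot": TCP orientation; "ft_force": force on the tool from outside, world axes, zero at the start; "ft_torque": the same for the moment, N m; "grip_width": finger opening in m.
Only numpy, scipy, OpenCV 4.12 (cv2) and the standard library are available. Lean on these libraries where they do the work, as an engineer would, in place of code of your own. Each camera call takes 0.05 s, during which the arm holds its last target.

## Working session

There is one attempt and no reset: what is moved stays moved. The work goes in short steps, Python scripts to look and compute and a tool call to move; the robot and the scene stay as the last step left them, time stands still between calls to the robot, and variables do not carry over. Pictures are saved under pics/ and viewed, and the job is handed in when it is done.

Besides the shell and the picture viewer there is one more tool, called after "Request:" as name(argument=value, ...), one argument or row to a line, values as JSON. apply_moves: Moves the arm, as the interface text tells. Its arguments: {"type":"object","properties":{"targets":{"type":"array"}},"required":["targets"]}

```bash
ls; mkdir -p pics; cat > h.py <<'E'
import numpy as np, cv2
from workcell import bot
def snap(name,fn):
    o=bot.get_obs(); p,d=bot.camera(name); cv2.imwrite('pics/'+fn+'.png',p[:,:,::-1]); np.savez('pics/'+fn+'.npz',p=p,d=d,eef=o['eef_pos'],rot=o['tool_rot']); return p,d,o
E
python3 - <<'E'
from h import *
for n in ['scene','top','wrist']:
    p,d,o=snap(n,n+'0'); print(n,bot.camera_params(n))
print(o)
E
```

```text
pics
scene {'fx': 484.94675525202916, 'fy': 484.94675525202916, 'cx': 318.79917726641776, 'cy': 202.44470045795177, 'T': array([[ 0.61519787, -0.60998129,  0.49945411,  1.18361751],
       [ 0.78837086,  0.47460653, -0.3914333 , -0.60908481],
       [ 0.00172281,  0.634564  ,  0.7728684 ,  1.14659777],
       [ 0.        ,  0.        ,  0.        ,  1.        ]])}
top {'fx': 509.0475208549048, 'fy': 509.0475208549048, 'cx': 327.2833407064757, 'cy': 199.0763632262234, 'T': array([[-0.0099707 ,  0.99679384, -0.07938902,  0.44357695],
       [-0.99993894, -0.00956076,  0.00554208, -0.10661984],
       [ 0.00476529,  0.07943943,  0.9968283 ,  1.65953267],
       [ 0.        ,  0.        ,  0.        ,  1.        ]])}
wrist {'fx': 329.5408614419951, 'fy': 329.5408614419951, 'cx': 316.7506944256397, 'cy': 201.9506808979103, 'tool_from_camera': array([[-1.70309704e-04,  2.97537073e-01, -9.54710250e-01,
        -1.42622717e-01],
       [-6.40108146e-04,  9.54710036e-01,  2.97537121e-01,
         7.70383362e-02],
       [ 9.99999781e-01,  6.61791267e-04,  2.78595210e-05,
        -1.53881450e-03],
       [ 0.00000000e+00,  0.00000000e+00,  0.00000000e+00,
         1.00000000e+00]])}
{'clock': 0.1, 'joint_pos': array([ 1.13801299e+00,  2.41328156e-01,  3.88468573e-03,  1.33520255e+00,
       -6.89978624e-08,  1.57083948e+00]), 'joint_vel': array([-0.00153559,  0.00022861,  0.00326347,  0.00075515, -0.00054093,
       -0.00086797]), 'tau': array([ 1.64261496e-04, -3.73138225e+01,  2.53009647e+01,  1.08546720e-02,
       -5.39693090e-06, -1.27257511e-06]), 'eef_pos': array([0.20946721, 0.45339796, 0.23051654]), 'tool_rot': array([-0.38132521,  0.59625156,  0.38062044,  0.59514976]), 'ft_force': array([-0.22686766,  0.11530631,  0.65526172]), 'ft_torque': array([ 0.02738922, -0.01340876,  0.0010675 ]), 'grip_width': 0.08544905448063739}
```

View pics/scene0.png

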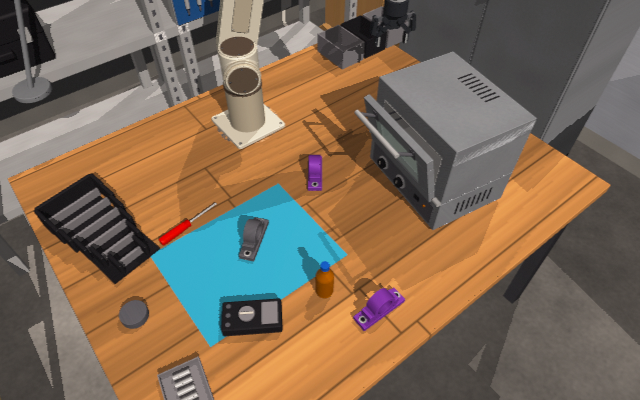

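View pics/top0.png

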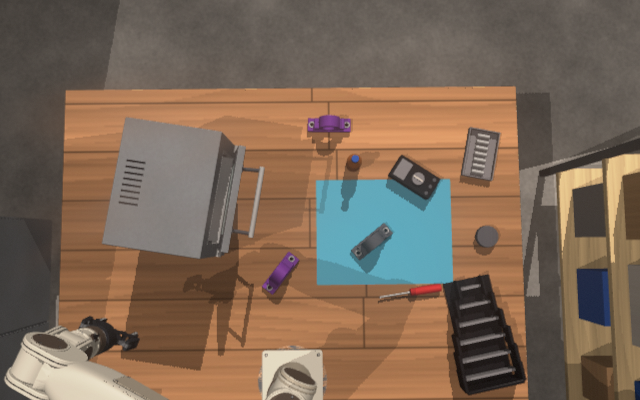

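View pics/wrist0.png

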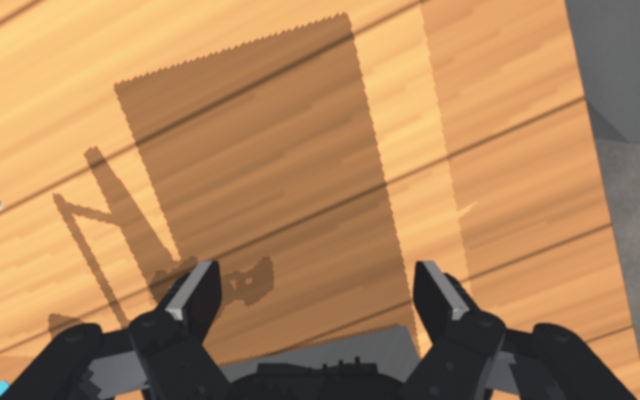

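```bash
cat >> h.py <<'E'
def cloud(name,d,eef=None,rot=None):
    c=bot.camera_params(name); v,u=np.mgrid[0:d.shape[0],0:d.shape[1]]
    P=np.stack([(u-c['cx'])/c['fx']*d,-(v-c['cy'])/c['fy']*d,-d,np.ones_like(d)],-1)
    if 'T' in c: T=c['T']
    else:
        from scipy.spatial.transform import Rotation as R
        W=np.eye(4);W[:3,:3]=R.from_quat(rot).as_matrix();W[:3,3]=eef;T=W@c['tool_from_camera']
    return (P@T.T)[...,:3]
def ld(fn,name):
    z=np.load('pics/'+fn+'.npz'); return z['p'],cloud(name,z['d'],z['eef'],z['rot'])
E
python3 - <<'E'
from h import *
np.set_printoptions(precision=4,suppress=True)
p,C=ld('top0','top')
for u,v in [(372,242),(358,254),(386,229),(354,161),(420,173),(412,292),(281,272),(329,124),(263,170),(252,233),(258,200),(240,150),(222,250),(234,200),(225,135),(205,254),(128,120),(106,242)]: print('top',u,v,p[v,u],C[v,u])
p,C=ld('scene0','scene')
for u,v in [(253,225),(247,254),(262,225),(375,130),(362,113),(404,160),(440,220),(425,165)]: print('sc',u,v,p[v,u],C[v,u])
for n,box in (('top0',(90,110,290,290)),('scene0',(340,40,560,240))):
    im=cv2.imread(f'pics/{n}.png'); a,b,c,e=box
    cv2.imwrite(f'pics/{n}c.png',cv2.resize(im[b:e,a:c],None,fx=3.5,fy=3 if n=='top0' else 2.9,interpolation=cv2.INTER_CUBIC))
im=cv2.imread('pics/top0.png')[210:300,250:410]; cv2.imwrite('pics/hc.png',cv2.resize(im,None,fx=5,fy=5))
E
```

```text
top 372 242 [89 91 92] [ 0.4348 -0.2526  0.0774]
top 358 254 [77 78 78] [ 0.3966 -0.2125  0.0182]
top 386 229 [85 87 87] [ 0.4758 -0.3042  0.0157]
top 354 161 [ 61  83 142] [ 0.6798 -0.1971  0.1344]
top 420 173 [123 114 111] [ 0.6535 -0.4136  0.0411]
top 412 292 [162  52  49] [ 0.2755 -0.3811  0.0298]
top 281 272 [126  70 140] [0.3458 0.0291 0.0815]
top 329 124 [129  70 141] [ 0.8085 -0.1233  0.0715]
top 263 170 [150 139 131] [0.6299 0.0561 0.3152]
top 252 233 [152 144 136] [0.4629 0.0852 0.3138]
top 258 200 [143 132 124] [0.5504 0.07   0.3099]
top 240 150 [137 129 124] [0.686  0.1191 0.305 ]
top 222 250 [131 126 123] [0.419  0.1651 0.3081]
top 234 200 [130 124 120] [0.5516 0.1352 0.3017]
top 225 135 [150 112  86] [ 0.7921  0.2205 -0.0045]
top 205 254 [62 58 57] [0.4083 0.2161 0.2811]
top 128 120 [136 125 118] [0.7643 0.4112 0.331 ]
top 106 242 [134 129 125] [0.4431 0.4607 0.3326]
sc 253 225 [97 93 96] [ 0.445  -0.2596  0.0776]
sc 247 254 [61 58 58] [ 0.4772 -0.3077  0.017 ]
sc 262 225 [64 60 62] [ 0.4358 -0.2277  0.0416]
sc 375 130 [189 182 176] [0.5438 0.0731 0.3114]
sc 362 113 [111 105 107] [0.4675 0.0968 0.3039]
sc 404 160 [ 97 102  97] [0.5955 0.1466 0.1985]
sc 440 220 [115 112 113] [0.7374 0.1787 0.0498]
sc 425 165 [57 55 56] [0.6952 0.1033 0.2886]
```

View pics/hc.png

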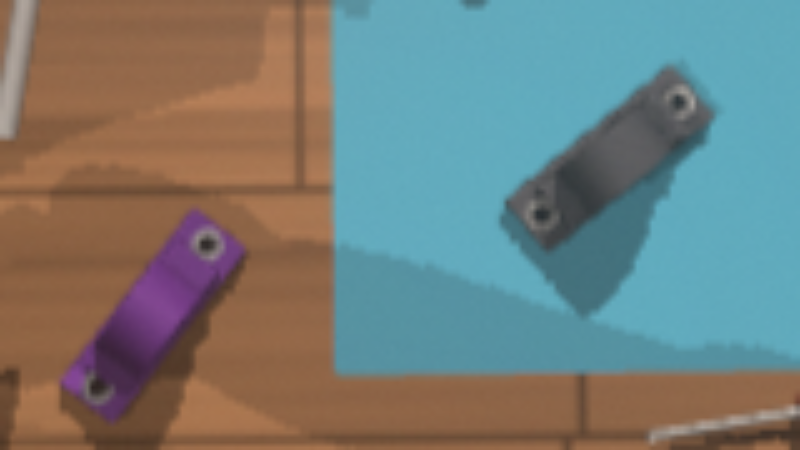

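View pics/top0c.png

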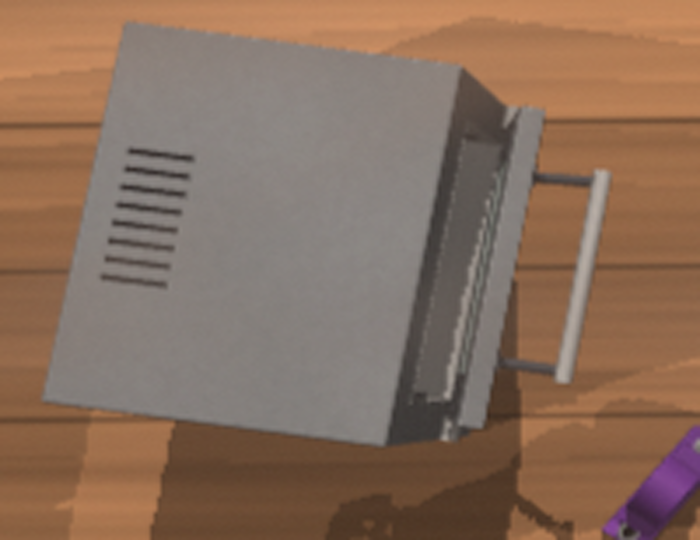

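View pics/scene0c.png

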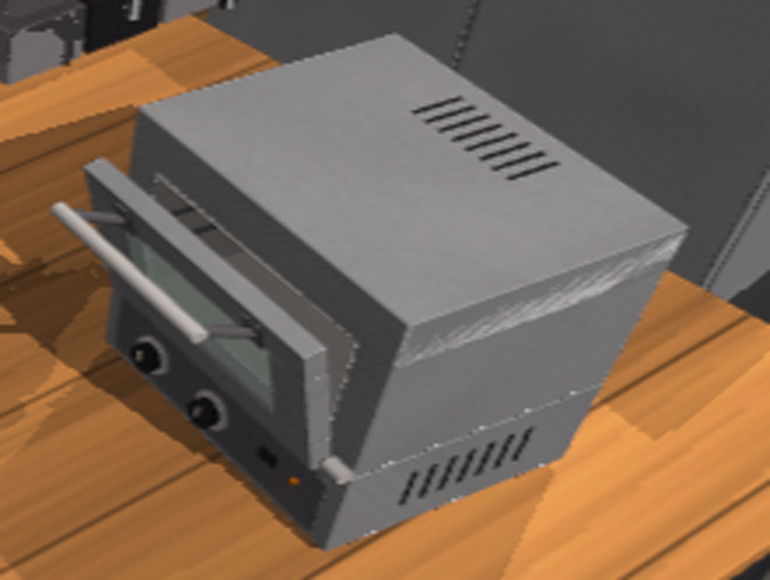

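```bash
python3 - <<'E'
from h import *
np.set_printoptions(precision=4,suppress=True)
for n in ('top','scene'):
    p,C=ld(n+'0',n)
    m=(C[...,2]>0.322)&(C[...,2]<0.345)&(C[...,1]>0.12)&(C[...,0]>0.36)
    k,lab,st,_=cv2.connectedComponentsWithStats(m.astype(np.uint8)); i=1+np.argmax(st[1:,4]); m=lab==i
    pts=C[m]; r=cv2.minAreaRect(pts[:,:2].astype(np.float32)); print(n,m.sum(),pts[:,2].mean(),r); print(cv2.boxPoints(r))
    # housing
    s=p.max(-1).astype(int)-p.min(-1)
    for zl,zh in((0.010,0.022),(0.06,0.085),(0.01,0.085)):
        m=(C[...,2]>zl)&(C[...,2]<zh)&(C[...,0]>0.36)&(C[...,0]<.52)&(C[...,1]>-.35)&(C[...,1]<-.17)&(s<25)
        pts=C[m]; print(n,zl,m.sum(),pts.mean(0),cv2.minAreaRect(pts[:,:2].astype(np.float32)))
    m=(C[...,2]>0.29)&(C[...,2]<0.33)&(C[...,1]<0.105)&(C[...,1]>0.03)&(C[...,0]>.4)&(C[...,0]<.7)
    pts=C[m]; print('handle',m.sum(),pts.mean(0),cv2.minAreaRect(pts[:,:2].astype(np.float32)),np.sort(pts[:,2])[-8:], np.median(pts[:,2]))
E
```

```text
top 12790 0.3307960394601004 ((0.584922194480896, 0.3185178339481354), (0.2629775404930115, 0.3405618965625763), 80.748779296875)
[[0.3957 0.2161]
 [0.7318 0.1614]
 [0.7741 0.4209]
 [0.438  0.4757]]
top 0.01 191 [ 0.4372 -0.2517  0.0166] ((0.4363921880722046, -0.2562859356403351), (0.04312743991613388, 0.1368798315525055), 38.176082611083984)
top 0.06 200 [ 0.4358 -0.2565  0.0716] ((0.4352996051311493, -0.2557133436203003), (0.03449762240052223, 0.0628424659371376), 38.414066314697266)
top 0.01 558 [ 0.4361 -0.2543  0.0436] ((0.4363921880722046, -0.2562859356403351), (0.04312743991613388, 0.1368798315525055), 38.176082611083984)
handle 428 [0.5495 0.0758 0.3114] ((0.5457786321640015, 0.07959849387407303), (0.04793423041701317, 0.18696074187755585), 89.03498840332031) [0.3199 0.32   0.3201 0.3201 0.3208 0.3213 0.3215 0.3216] 0.31228572775379737
scene 8223 0.3291578993089324 ((0.5878869295120239, 0.3142840266227722), (0.26494100689888, 0.3442312479019165), 80.5542984008789)
[[0.3964 0.2119]
 [0.7359 0.1554]
 [0.7794 0.4167]
 [0.4398 0.4732]]
scene 0.01 261 [ 0.4583 -0.2734  0.0162] ((0.439711332321167, -0.2617862820625305), (0.04360052943229675, 0.14380156993865967), 38.926048278808594)
scene 0.06 218 [ 0.4442 -0.2656  0.0708] ((0.4402042031288147, -0.26266446709632874), (0.03629716858267784, 0.05735921114683151), 37.966068267822266)
scene 0.01 730 [ 0.4527 -0.2712  0.0403] ((0.439711332321167, -0.2617862820625305), (0.04360052943229675, 0.14380156993865967), 38.926048278808594)
handle 410 [0.5652 0.0707 0.3085] ((0.5762826204299927, 0.07608445733785629), (0.24705281853675842, 0.056436099112033844), 0.2817992866039276) [0.3156 0.3158 0.3159 0.3159 0.316  0.3163 0.3165 0.3165] 0.3103397053978403
```

```bash
cat >> h.py <<'E'
from scipy.spatial.transform import Rotation as R
np.set_printoptions(precision=4,suppress=True)
M=np.array([.565,.1865,.130]); a=np.deg2rad(9.3); n=np.array([np.sin(a),np.cos(a),0]); hy=np.array([np.cos(a),-np.sin(a),0]); Z=np.array([0,0,1.])
def frame(x,y): # tool x and y (camera side) directions
    x=x/np.linalg.norm(x); z=np.cross(x,y); z/=np.linalg.norm(z); return R.from_matrix(np.stack([x,np.cross(z,x),z],1))
def door(f,u,s=0): return M-f*n+u*Z+s*hy   # f in front of the mouth, u above floor
def rel(p,Rt=None,o=None):
    o=o or bot.get_obs(); R0=R.from_quat(o['tool_rot']); 
    t=R0.inv().apply(np.asarray(p)-o['eef_pos'])/.25
    w=(R0.inv()*Rt).as_rotvec()/.5 if Rt is not None else np.zeros(3)
    print('t',t.round(3),'w',w.round(3),'|t|rows',np.linalg.norm(t)/.167,'wrows',np.linalg.norm(w)/.25)
def oven(p): d=np.asarray(p)-M; return np.array([d@n,-(d@hy),d[2]])
E
python3 - <<'E'
from h import *
o=bot.get_obs(); print(R.from_quat(o['tool_rot']).as_matrix())
for s in(1,-1):
    F=frame(n-Z,s*hy); print(s); rel(door(.1155+.15,.1777+.15),F); rel([.3,.1,.45],frame(-Z,s*hy)); rel([.42,0,.46],F)
E
```

```text
[[-0.0007 -0.9078  0.4194]
 [-0.0015  0.4194  0.9078]
 [-1.      0.     -0.0016]]
1
t [-0.906 -2.023 -1.398] w [5.334 0.3   2.215] |t|rows 15.690132276428965 wrows 23.133644287227966
t [-0.876 -0.922 -1.133] w [ 5.742 -0.001  0.005] |t|rows 10.197558829500911 wrows 22.968702807204075
t [-0.915 -1.525 -1.295] w [5.334 0.3   2.215] |t|rows 13.175078779736893 wrows 23.133644287227966
-1
t [-0.906 -2.023 -1.398] w [-0.513 -1.564  0.212] |t|rows 15.690132276428965 wrows 6.639339559060076
t [-0.876 -0.922 -1.133] w [-0.541 -0.003 -0.   ] |t|rows 10.197558829500911 wrows 2.164078138488463
t [-0.915 -1.525 -1.295] w [-0.513 -1.564  0.212] |t|rows 13.175078779736893 wrows 6.639339559060076
```

Request:
apply_moves(
  targets=[-0.16,0,0,0,0,0,1,-0.32,0,0,0,0,0,1,-0.44,-0.1,-0.1,-0.1,0,0,1,-0.56,-0.2,-0.2,-0.2,0,0,1,-0.68,-0.3,-0.3,-0.3,0,0,1,-0.8,-0.4,-0.4,-0.4,0,0,1,-0.9,-0.5,-0.5,-0.54,0,0,1,-0.9,-0.6,-0.62,-0.54,0,0,1,-0.9,-0.7,-0.74,-0.54,0,0,1,-0.9,-0.8,-0.86,-0.54,0,0,1,-0.9,-0.9,-1,-0.54,0,0,1,-0.9,-1,-1,-0.54,0,0,1],
)

```text
clock: 1.15
eef_pos: [0.3296, 0.1187, 0.458]
tool_rot: [-0.458, 0.539, 0.457, 0.54]
ft_force: [1.0, 1.5, 0.3]
grip_width: 0.085
```

```bash
python3 - <<'E'
from h import *
o=bot.get_obs(); print(o['clock'],o['joint_pos'],o['eef_pos'],o['ft_force'])
F=frame(n-Z,-hy)
f,u=.1155,.1777; tcp=door(f,u)+.019*F.apply([1,0,0])
print(tcp); rel(tcp-.1*F.apply([1,0,0]),F); rel([.45,-.05,.46],F)
E
```

```text
1.15 [ 0.3462 -0.0405  0.2755  1.8849 -0.0005  0.5102] [0.3296 0.1187 0.458 ] [1.0312 1.4759 0.3241]
[0.5485 0.0858 0.2943]
t [ 0.373 -0.885 -0.27 ] w [-0.002 -1.57   0.005] |t|rows 5.975661779119841 wrows 6.278949407533554
t [-0.007 -0.585 -0.587] w [-0.002 -1.57   0.005] |t|rows 4.965034955781996 wrows 6.278949407533554
```

Request:
apply_moves(
  targets=[0,-0.1,-0.1,0,-0.2,0,0.7,0,-0.2,-0.2,0,-0.4,0,0.7,0,-0.3,-0.3,0,-0.6,0,0.7,0,-0.4,-0.4,0,-0.8,0,0.7,0,-0.5,-0.5,0,-1,0,0.7,0,-0.58,-0.58,0,-1,0,0.7,0,-0.58,-0.58,0,-1,0,0.7],
)

```text
clock: 1.73
eef_pos: [0.4539, -0.0503, 0.4521]
tool_rot: [-0.326, 0.392, 0.556, 0.657]
ft_force: [-1.0, 1.4, -1.0]
grip_width: 0.0594
```

```bash
python3 - <<'E'
from h import *
o=bot.get_obs(); print(o['clock'],o['joint_pos'],o['eef_pos'],o['ft_force'])
F=frame(n-Z,-hy)
f,u=.1155,.1777; tcp=door(f,u)+.019*F.apply([1,0,0])
rel(tcp-.1*F.apply([1,0,0]),F,o);rel(tcp,F,o)
E
```

```text
1.7333 [-0.4233  0.22    0.4489  1.9421  0.4817 -0.2859] [ 0.4539 -0.0503  0.4521] [-0.952   1.3864 -1.0309]
t [ 0.457 -0.285  0.112] w [-0.022 -0.569 -0.001] |t|rows 3.293607832304215 wrows 2.2794741878420854
t [ 0.84  -0.285  0.225] w [-0.022 -0.569 -0.001] |t|rows 5.4818843729206135 wrows 2.2794741878420854
```

Request:
apply_moves(
  targets=[0.14,-0.1,0.04,0,-0.2,0,0.7,0.28,-0.2,0.08,0,-0.4,0,0.7,0.4,-0.28,0.11,0,-0.57,0,0.7,0.46,-0.28,0.11,0,-0.57,0,0.7,0.46,-0.28,0.11,0,-0.57,0,0.7],
)

```text
clock: 2.15
eef_pos: [0.5322, 0.0239, 0.3633]
tool_rot: [-0.244, 0.294, 0.6, 0.702]
ft_force: [-0.4, -0.3, -0.2]
grip_width: 0.0601
```

```bash
python3 - <<'E'
from h import *
p,d,o=snap('wrist','w1'); print(o['clock'],o['joint_pos'],o['eef_pos'],o['ft_force'])
F=frame(n-Z,-hy)
f,u=.1155,.1777; tcp=door(f,u)+.019*F.apply([1,0,0])
rel(tcp,F,o)
p,d,o=snap('top','t1');p,d,o=snap('scene','s1')
E
```

```text
2.15 [-0.3605  0.3406  0.2466  1.6831  0.7646 -0.2786] [0.5322 0.0239 0.3633] [-0.4297 -0.2814 -0.198 ]
t [ 0.375 -0.028 -0.015] w [-0.013  0.002 -0.017] |t|rows 2.2537323755365155 wrows 0.08641081995763439
```

View pics/w1.png

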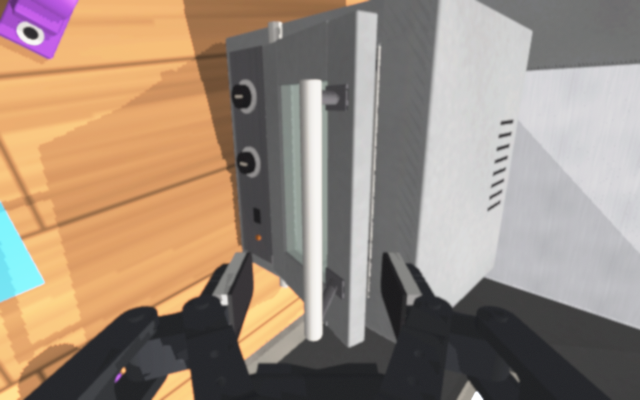

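View pics/s1.png

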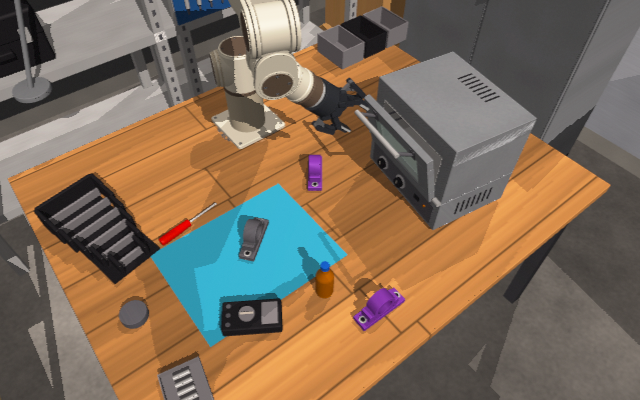

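```bash
python3 - <<'E'
from h import *
p,C=ld('w1','wrist')
z=np.load('pics/w1.npz'); R0=R.from_quat(z['rot'])
for u,v in [(312,90),(312,150),(312,210),(313,260),(314,330),(318,110),(306,110)]:
    q=C[v,u]; print(u,v,q,'tool',R0.inv().apply(q-z['eef']),'oven',oven(q))
E
```

```text
312 90 [0.4575 0.0844 0.3112] tool [ 0.0712  0.0828 -0.0037] oven [-0.1181  0.0895  0.1812]
312 150 [0.4935 0.077  0.3121] tool [ 0.0692  0.0461 -0.0039] oven [-0.1196  0.0529  0.1821]
312 210 [0.5339 0.0706 0.3113] tool [ 0.0696  0.0052 -0.0041] oven [-0.1193  0.0119  0.1813]
313 260 [0.5708 0.0644 0.312 ] tool [ 0.0687 -0.0322 -0.0035] oven [-0.1196 -0.0254  0.182 ]
314 330 [0.6292 0.055  0.3121] tool [ 0.0682 -0.0913 -0.0029] oven [-0.1194 -0.0846  0.1821]
318 110 [0.4699 0.0857 0.313 ] tool [ 0.0722  0.0709 -0.    ] oven [-0.1148  0.0776  0.183 ]
306 110 [0.4687 0.079  0.3093] tool [ 0.07    0.0709 -0.0075] oven [-0.1217  0.0777  0.1793]
```

Request:
apply_moves(
  targets=[0.1,-0.01,-0.01,0,0,0,0.7,0.2,-0.02,-0.012,0,0,0,0.7,0.3,-0.02,-0.012,0,0,0,0.7,0.38,-0.02,-0.012,0,0,0,0.7,0.38,-0.02,-0.012,0,0,0,0.5,0.38,-0.02,-0.012,0,0,0,0.3,0.38,-0.02,-0.012,0,0,0,0,0.38,-0.02,-0.012,0,0,0,0,0.38,-0.02,-0.012,0,0,0,0,0.38,-0.02,-0.012,0,0,0,0],
)

```text
clock: 3.13
eef_pos: [0.5493, 0.084, 0.3007]
tool_rot: [-0.249, 0.292, 0.597, 0.705]
ft_force: [-2.5, -3.2, 1.4]
grip_width: 0.0119
```

```bash
cat >> h.py <<'E'
F=frame(n-Z,-hy)
def arc(th): return door(.07*np.cos(th)+.2*np.sin(th), .2*np.cos(th)-.07*np.sin(th))
def st():
    o=bot.get_obs(); Rt=R.from_quat(o['tool_rot']); g=o['eef_pos']-.019*Rt.apply([1,0,0]); q=oven(g)
    print('clk',o['clock'],'tcp',o['eef_pos'],'joints',o['joint_pos'],'f',o['ft_force'],'w',o['grip_width']); print('grasp in oven',q,'r',np.hypot(q[0],q[2]),'theta',np.arctan2(-q[0],q[2])-np.arctan2(.07,.2)); return o
E
python3 - <<'E'
from h import *
o=st()
E
```

```text
clk 3.1333 tcp [0.5493 0.084  0.3007] joints [-0.2428  0.3221  0.0649  1.3887  0.7807 -0.1098] f [-2.4682 -3.2013  1.3822] w 0.01187208731912253
grasp in oven [-0.1171 -0.001   0.1841] r 0.21822631571326812 theta 0.22985381127656018
```

Request:
apply_moves(
  targets=[0,0,0,0,0,0,0],
)

```text
clock: 3.22
eef_pos: [0.5493, 0.084, 0.3006]
tool_rot: [-0.249, 0.292, 0.597, 0.705]
ft_force: [-1.8, -4.0, 2.3]
grip_width: 0.0117
```

```bash
python3 - <<'E'
from h import *
o=st()
p,d,o=snap('wrist','w2')
p,d,o=snap('scene','s2'); im=cv2.imread('pics/s2.png')[60:240,280:520]; cv2.imwrite('pics/s2c.png',cv2.resize(im,None,fx=3.2,fy=3.2))
o=st()
E
```

```text
clk 3.2167 tcp [0.5493 0.084  0.3006] joints [-0.2429  0.3222  0.0649  1.3887  0.7808 -0.1098] f [-1.7995 -3.9898  2.2786] w 0.011727591604242388
grasp in oven [-0.1171 -0.001   0.1841] r 0.21819774546992984 theta 0.22986613343436196
clk 3.3167 tcp [0.5492 0.084  0.3007] joints [-0.2429  0.3222  0.0649  1.3887  0.7809 -0.1098] f [-2.8077 -5.1858  1.9119] w 0.011716963210220404
grasp in oven [-0.1171 -0.0009  0.1841] r 0.21822719725507214 theta 0.2298793914282758
```

View pics/w2.png

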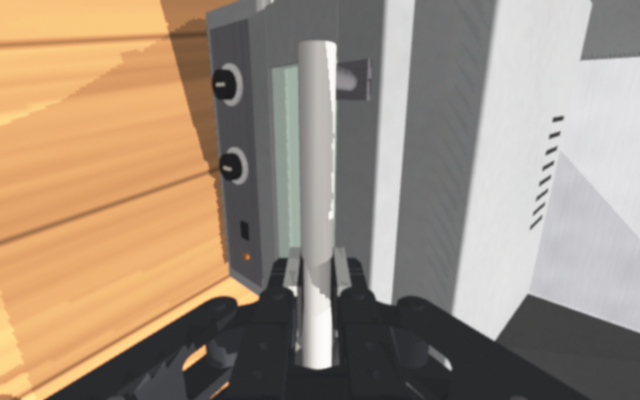

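View pics/s2c.png

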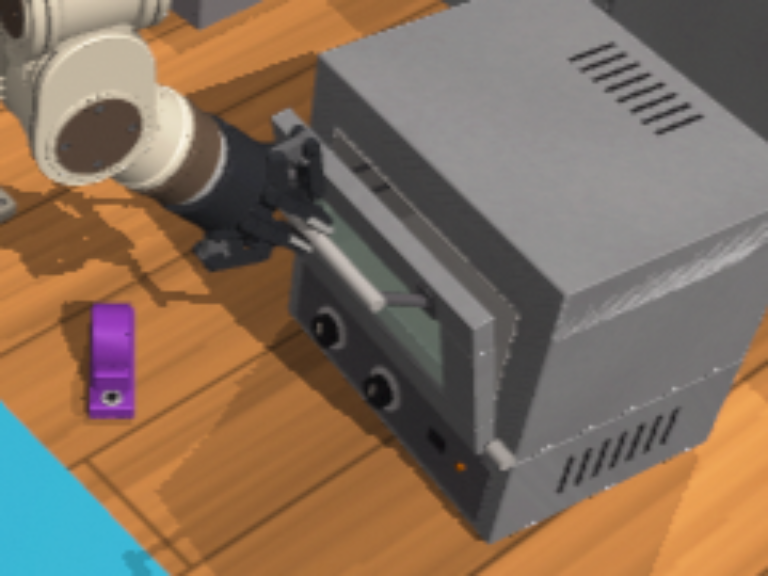

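```bash
python3 - <<'E'
from h import *
o=bot.get_obs(); R0=R.from_quat(o['tool_rot'])
ths=np.linspace(.235,1.59,37)
for k in range(3):
    for j in range(1,13):
        print(ths[12*k+j].round(3),(R0.inv().apply(arc(ths[12*k+j])-arc(ths[12*k]))/.25).round(3))
E
```

```text
0.273 [-0.006 -0.    -0.031]
0.31 [-0.011 -0.    -0.063]
0.348 [-0.015 -0.    -0.094]
0.386 [-0.017 -0.    -0.126]
0.423 [-0.019 -0.    -0.158]
0.461 [-0.019 -0.    -0.19 ]
0.498 [-0.018 -0.    -0.222]
0.536 [-0.016 -0.    -0.254]
0.574 [-0.012 -0.    -0.285]
0.611 [-0.008 -0.    -0.317]
0.649 [-0.002 -0.    -0.348]
0.687 [ 0.005 -0.    -0.38 ]
0.724 [ 0.008  0.    -0.031]
0.762 [ 0.017  0.    -0.061]
0.8 [ 0.028  0.    -0.091]
0.837 [ 0.039  0.    -0.121]
0.875 [ 0.052  0.    -0.15 ]
0.912 [ 0.066  0.    -0.179]
0.95 [ 0.081  0.    -0.207]
0.988 [ 0.097  0.    -0.235]
1.025 [ 0.114  0.    -0.262]
1.063 [ 0.132  0.    -0.289]
1.101 [ 0.15   0.    -0.314]
1.138 [ 0.17   0.    -0.339]
1.176 [ 0.021  0.    -0.024]
1.214 [ 0.042  0.    -0.048]
1.251 [ 0.065  0.    -0.07 ]
1.289 [ 0.088  0.    -0.092]
1.327 [ 0.113  0.    -0.113]
1.364 [ 0.138  0.    -0.133]
1.402 [ 0.163  0.001 -0.151]
1.439 [ 0.19   0.001 -0.169]
1.477 [ 0.217  0.001 -0.186]
1.515 [ 0.244  0.001 -0.202]
1.552 [ 0.273  0.001 -0.217]
1.59 [ 0.301  0.001 -0.231]
```

Request:
apply_moves(
  targets=[-0.006,0,-0.03,0,0,0,0,-0.011,0,-0.063,0,0,0,0,-0.015,0,-0.094,0,0,0,0,-0.017,0,-0.126,0,0,0,0,-0.019,0,-0.158,0,0,0,0,-0.019,0,-0.19,0,0,0,0,-0.018,0,-0.222,0,0,0,0,-0.016,0,-0.254,0,0,0,0,-0.012,0,-0.285,0,0,0,0,-0.008,0,-0.317,0,0,0,0,-0.002,0,-0.348,0,0,0,0,0.005,0,-0.38,0,0,0,0],
)

```text
clock: 4.32
eef_pos: [0.5387, 0.0196, 0.2315]
tool_rot: [-0.248, 0.291, 0.598, 0.705]
ft_force: [0.6, 0.5, 5.6]
grip_width: 0.0114
```

```bash
python3 - <<'E'
from h import *
st()
E
```

```text
clk 4.3167 tcp [0.5387 0.0196 0.2315] joints [-0.3648  0.4086  0.0006  1.3583  0.7665 -0.2813] f [0.6403 0.4932 5.6337] w 0.011403834853244654
grasp in oven [-0.1824 -0.001   0.1149] r 0.2155754544175798 theta 0.6717413227649429
```

Following the arc well (about 0.67 rad, low forces). Continuing.

Request:
apply_moves(
  targets=[0.008,0,-0.031,0,0,0,0,0.017,0,-0.061,0,0,0,0,0.028,0,-0.091,0,0,0,0,0.039,0,-0.121,0,0,0,0,0.052,0,-0.15,0,0,0,0,0.066,0,-0.179,0,0,0,0,0.081,0,-0.207,0,0,0,0,0.097,0,-0.235,0,0,0,0,0.114,0,-0.262,0,0,0,0,0.132,0,-0.289,0,0,0,0,0.15,0,-0.314,0,0,0,0,0.17,0,-0.339,0,0,0,0],
)

```text
clock: 5.32
eef_pos: [0.5338, -0.0092, 0.1408]
tool_rot: [-0.248, 0.291, 0.598, 0.704]
ft_force: [7.0, 1.3, 1.8]
grip_width: 0.0116
```

Request:
apply_moves(
  targets=[0.021,0,-0.024,0,0,0,0,0.042,0,-0.048,0,0,0,0,0.065,0,-0.07,0,0,0,0,0.088,0,-0.092,0,0,0,0,0.113,0,-0.113,0,0,0,0,0.138,0,-0.133,0,0,0,0,0.163,0,-0.151,0,0,0,0,0.19,0,-0.169,0,0,0,0,0.217,0,-0.186,0,0,0,0,0.244,0,-0.202,0,0,0,0,0.273,0,-0.217,0,0,0,0,0.301,0,-0.231,0,0,0,0],
)

```text
clock: 6.32
eef_pos: [0.5356, 0.0025, 0.0491]
tool_rot: [-0.247, 0.291, 0.597, 0.705]
ft_force: [-31.0, -47.0, 76.5]
grip_width: 0.0115
```

```bash
python3 - <<'E'
from h import *
st(); snap('top','t3'); snap('scene','s3'); st()
E
```

```text
clk 6.3167 tcp [0.5356 0.0025 0.0491] joints [-0.3969  0.627  -0.1834  0.9864  0.7613 -0.3221] f [-30.9801 -47.0455  76.4774] w 0.011490539172287676
grasp in oven [-0.1998 -0.0007 -0.0675] r 0.21086181192162975 theta 1.559742883836413
clk 6.4167 tcp [0.5354 0.0022 0.0496] joints [-0.3974  0.6258 -0.1837  0.9871  0.7608 -0.3222] f [-3.8526 -9.0676 20.2843] w 0.011771436165431318
grasp in oven [-0.2001 -0.0005 -0.067 ] r 0.2110206091875929 theta 1.557189808446853
```

View pics/s3.png

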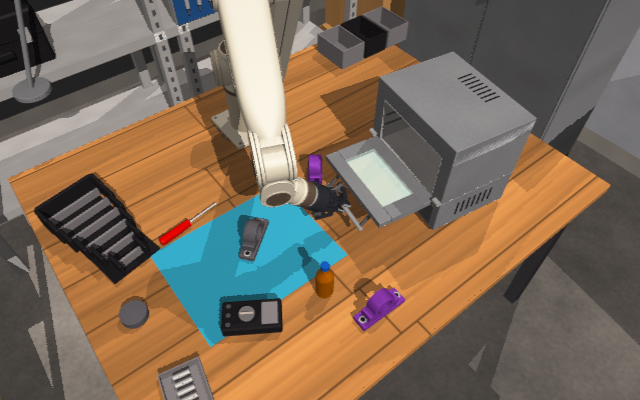

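Request:
apply_moves(
  targets=[0,0,0,0,0,0,0.4,0,0,0,0,0,0,0.4,0,0,0,0,0,0,0.4,0,0,0,0,0,0,0.4,-0.1,0,0,0,0,0,0.4,-0.2,0,0,0,0,0,0.4,-0.32,0,0,0,0,0,0.4,-0.44,0,0,0,0,0,0.4,-0.56,0,0,0,0,0,0.4,-0.7,0,0,0,0,0,0.6,-0.7,0,0,0,0,0,0.9],
)

```text
clock: 7.33
eef_pos: [0.5165, -0.1233, 0.1743]
tool_rot: [-0.25, 0.292, 0.595, 0.705]
ft_force: [0.8, -0.8, -0.2]
grip_width: 0.0576
```

```bash
python3 - <<'E'
from h import *
o=st(); snap('scene','s4'); p,d,_=snap('top','t4')
C=cloud('top',d)
# door surface: height
im=cv2.imread('pics/t4.png')[100:300,90:410]; cv2.imwrite('pics/t4c.png',cv2.resize(im,None,fx=2.4,fy=2.4))
for f in (.03,.06,.09,.12,.15):
  for s in(-.13,0,.13):
    q=door(f,0,s); k=np.argmin(((C[...,:2]-q[:2])**2).sum(-1)); print(f,s,C.reshape(-1,3)[k], end=' | ')
  print()
E
```

```text
clk 7.3333 tcp [ 0.5165 -0.1233  0.1743] joints [-0.608   0.582   0.1134  1.4994  0.6926 -0.5887] f [ 0.8291 -0.8102 -0.1729] w 0.05764174921286019
grasp in oven [-0.327  -0.0021  0.0578] r 0.332035320131429 theta 1.0592891187754438
0.03 -0.13 [0.4335 0.1783 0.1399] | 0.03 0 [0.5594 0.1572 0.127 ] | 0.03 0.13 [0.6895 0.136  0.1307] | 
0.06 -0.13 [0.4272 0.1472 0.1303] | 0.06 0 [0.5562 0.1273 0.1256] | 0.06 0.13 [0.6839 0.1064 0.1257] | 
0.09 -0.13 [0.4209 0.1172 0.1313] | 0.09 0 [0.5499 0.0972 0.125 ] | 0.09 0.13 [0.6793 0.075  0.134 ] | 
0.12 -0.13 [0.4177 0.09   0.1334] | 0.12 0 [0.5462 0.0665 0.1301] | 0.12 0.13 [0.6736 0.0483 0.13  ] | 
0.15 -0.13 [0.4113 0.0581 0.1252] | 0.15 0 [0.5397 0.0391 0.1332] | 0.15 0.13 [0.6694 0.0175 0.1357] |
```

View pics/t4c.png

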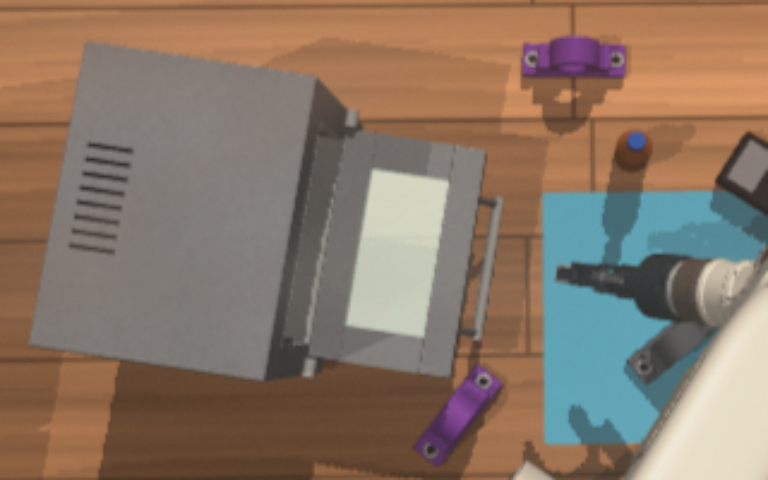

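```bash
python3 - <<'E'
from h import *
o=bot.get_obs()
u=np.array([-np.sin(np.deg2rad(38.5)),np.cos(np.deg2rad(38.5)),0]); V=frame(-Z,u)
rel([.438,-.24,.26],V,o)
from scipy.spatial.transform import Slerp
h=Slerp([0,1],R.concatenate([R.from_quat(o['tool_rot']),V]))(.5); rel([.47,-.19,.25],h,o)
E
```

```text
t [-0.623  0.226 -0.119] w [ 1.393  1.496 -0.575] |t|rows 4.030924679548085 wrows 8.491777666710867
t [-0.44   0.133  0.007] w [ 0.696  0.748 -0.287] |t|rows 2.7538243667061866 wrows 4.245888833355434
```

Request:
apply_moves(
  targets=[-0.15,0.03,0,0.14,0.15,-0.05,1,-0.3,0.06,0,0.28,0.3,-0.11,1,-0.4,0.1,0,0.42,0.45,-0.17,1,-0.44,0.13,0,0.56,0.6,-0.23,1,-0.44,0.13,0,0.7,0.75,-0.29,1,-0.44,0.13,0,0.7,0.75,-0.29,1],
)

```text
clock: 7.93
eef_pos: [0.4706, -0.1883, 0.2501]
tool_rot: [-0.251, 0.497, 0.43, 0.711]
ft_force: [-1.0, 0.6, -0.0]
grip_width: 0.0853
```

```bash
python3 - <<'E'
from h import *
o=st()
u=np.array([-np.sin(np.deg2rad(38.5)),np.cos(np.deg2rad(38.5)),0]); V=frame(-Z,u)
rel([.438,-.259,.22],V,o)
E
```

```text
clk 7.9333 tcp [ 0.4706 -0.1883  0.2501] joints [-0.6068  0.3082  0.0824  1.4467  0.3839 -0.0822] f [-0.9844  0.6424 -0.0362] w 0.08532112663115586
grasp in oven [-0.3923  0.034   0.1376] r 0.4157887805621339 theta 0.896736023550994
t [-0.009 -0.039 -0.331] w [ 0.7    0.746 -0.282] |t|rows 1.9990884437154288 wrows 4.2420166982035665
```

Request:
apply_moves(
  targets=[0,-0.01,-0.08,0.14,0.15,-0.06,1,0,-0.02,-0.16,0.28,0.3,-0.11,1,0,-0.03,-0.24,0.42,0.45,-0.17,1,0,-0.04,-0.32,0.56,0.6,-0.23,1,-0.01,-0.04,-0.33,0.7,0.75,-0.28,1,-0.01,-0.04,-0.33,0.7,0.75,-0.28,1,-0.01,-0.04,-0.33,0.7,0.75,-0.28,1],
)

```text
clock: 8.52
eef_pos: [0.4379, -0.2591, 0.2169]
tool_rot: [-0.232, 0.669, 0.237, 0.665]
ft_force: [-0.2, -0.2, 0.4]
grip_width: 0.0854
```

```bash
python3 - <<'E'
from h import *
o=st(); p,d,o=snap('wrist','w5'); C=cloud('wrist',d,o['eef_pos'],o['tool_rot'])
s=p.max(-1).astype(int)-p.min(-1)
for zl,zh in((0.008,0.022),(0.06,0.085)):
    m=(C[...,2]>zl)&(C[...,2]<zh)&(np.linalg.norm(C[...,:2]-[.438,-.259],axis=-1)<.09)&(s<25)
    pts=C[m]; print(zl,m.sum(),pts.mean(0),cv2.minAreaRect(pts[:,:2].astype(np.float32)),np.percentile(pts[:,2],[50,98]))
E
```

```text
clk 8.5167 tcp [ 0.4379 -0.2591  0.2169] joints [-0.5354  0.2721  0.009   1.317   0.0018  0.3593] f [-0.2366 -0.2483  0.3819] w 0.08542160461716186
grasp in oven [-0.4604  0.0532  0.1059] r 0.4724179692578116 theta 1.0079995674889939
0.008 1431 [ 0.4229 -0.2439  0.0163] ((0.43538492918014526, -0.25996673107147217), (0.042412929236888885, 0.1378401517868042), 38.44163131713867) [0.0162 0.0186]
0.06 2299 [ 0.4332 -0.2571  0.0713] ((0.4352114796638489, -0.259670615196228), (0.035650189965963364, 0.05791783332824707), 38.56243896484375) [0.0727 0.0764]
```

View pics/w5.png

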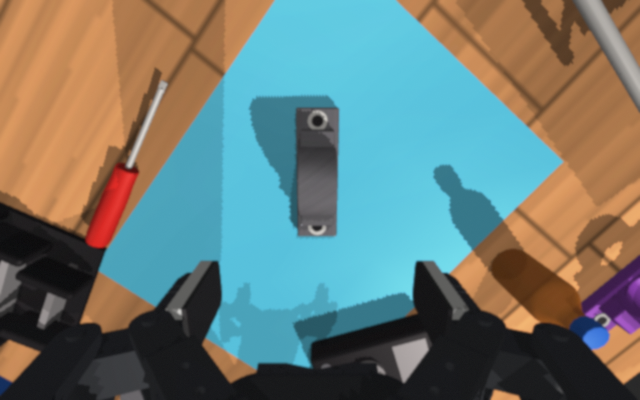

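```bash
python3 - <<'E'
from h import *
o=st()
u=np.array([-np.sin(np.deg2rad(38.5)),np.cos(np.deg2rad(38.5)),0]); V=frame(-Z,u)
rel([.4353,-.2598,.047],V,o)
E
```

```text
clk 8.5667 tcp [ 0.4379 -0.2597  0.2173] joints [-0.5363  0.2717  0.0096  1.317   0.0015  0.3599] f [ 0.3563 -0.3121  0.3248] w 0.08555560643087236
grasp in oven [-0.461   0.0532  0.1063] r 0.4731141104827049 theta 1.0074342750853478
t [ 0.681  0.001 -0.007] w [ 0.005 -0.003 -0.017] |t|rows 4.080308752689737 wrows 0.07082113561219301
```

Request:
apply_moves(
  targets=[0.12,0,-0.007,0,0,0,1,0.24,0,-0.007,0,0,0,1,0.36,0,-0.007,0,0,0,1,0.48,0,-0.007,0,0,0,1,0.58,0,-0.007,0,0,0,1,0.66,0,-0.007,0,0,0,1,0.68,0,-0.007,0,0,0,1,0.68,0,-0.007,0,0,0,1],
)

```text
clock: 9.23
eef_pos: [0.4342, -0.261, 0.0469]
tool_rot: [-0.23, 0.67, 0.235, 0.666]
ft_force: [-0.3, -0.1, 0.7]
grip_width: 0.0854
```

```bash
python3 - <<'E'
from h import *
st()
E
```

```text
clk 9.2333 tcp [ 0.4342 -0.261   0.0469] joints [-0.5414  0.4193 -0.2592  0.9021  0.0003  0.3585] f [-0.2927 -0.1068  0.6798] w 0.08540793927763457
grasp in oven [-0.4628  0.0566 -0.0641] r 0.467225581282877 theta 1.371676157533426
```

Request:
apply_moves(
  targets=[0,0,0,0,0,0,0.7,0,0,0,0,0,0,0.5,0,0,0,0,0,0,0.3,0,0,0,0,0,0,0,0,0,0,0,0,0,0,0,0,0,0,0,0,0,0,0,0,0,0,0,0],
)

```text
clock: 9.82
eef_pos: [0.4375, -0.2621, 0.0506]
tool_rot: [-0.232, 0.668, 0.233, 0.668]
ft_force: [0.1, 1.0, 5.2]
grip_width: 0.0352
```

```bash
python3 - <<'E'
from h import *
o=st()
rel([.46,-.15,.30],frame(-Z,-hy),o)
E
```

```text
clk 9.8167 tcp [ 0.4375 -0.2621  0.0506] joints [-0.5399  0.4143 -0.2556  0.9019  0.0002  0.3602] f [0.1485 1.0424 5.2088] w 0.0351938526378703
grasp in oven [-0.4633  0.0534 -0.0604] r 0.46722314071546045 theta 1.3636879674089133
t [-0.997  0.296  0.349] w [-1.476  0.001 -0.002] |t|rows 6.5706623535075295 wrows 5.902204900462318
```

Request:
apply_moves(
  targets=[-0.04,0,0,0,0,0,0,-0.1,0,0,0,0,0,0,-0.18,0,0,0,0,0,0,-0.27,0,0,-0.1,0,0,0,-0.36,0,0,-0.25,0,0,0,-0.45,0,0,-0.4,0,0,0,-0.54,0,0,-0.55,0,0,0,-0.62,0.03,0.03,-0.7,0,0,0,-0.7,0.08,0.08,-0.85,0,0,0,-0.76,0.14,0.16,-0.95,0,0,0,-0.8,0.2,0.24,-1,0,0,0,-0.8,0.22,0.26,-1,0,0,0],
)

```text
clock: 10.82
eef_pos: [0.4542, -0.176, 0.2508]
tool_rot: [-0.39, 0.589, 0.393, 0.589]
ft_force: [-0.4, -0.1, -7.2]
grip_width: 0.0349
```

```bash
python3 - <<'E'
from h import *
o=st(); p,d,o=snap('wrist','w6'); C=cloud('wrist',d,o['eef_pos'],o['tool_rot'])
rel(door(.09,.047+.06),frame(-Z,-hy),o)
T=R.from_quat(o['tool_rot'])
s=p.max(-1).astype(int)-p.min(-1)
L=T.inv().apply((C-o['eef_pos']).reshape(-1,3)).reshape(C.shape)
m=(np.abs(L[...,0])<.12)&(np.abs(L[...,1])<.09)&(np.abs(L[...,2])<.03)&(s<25)&(d>0)
for k in [(316,120),(316,170),(316,90),(300,120),(332,120)]: print(k,L[k[1],k[0]],p[k[1],k[0]])
E
```

```text
clk 10.8167 tcp [ 0.4542 -0.176   0.2508] joints [-0.3709  0.21    0.0164  1.3805  0.0022  0.0265] f [-0.3746 -0.0602 -7.2186] w 0.03487801326446561
grasp in oven [-0.3756  0.0507  0.1398] r 0.4008159338021191 theta 0.8778159115496189
t [0.058 0.069 1.158] w [-0.47   0.005 -0.006] |t|rows 6.955455746008185 wrows 1.8813761481162536
(316, 120) [ 0.0319  0.0669 -0.0019] [150 148 144]
(316, 170) [ 0.012   0.0449 -0.0019] [76 75 77]
(316, 90) [ 0.2513  0.0871 -0.0023] [109 226 243]
(300, 120) [ 0.0347  0.0667 -0.0102] [78 76 78]
(332, 120) [0.0319 0.0669 0.0064] [152 148 146]
```

View pics/w6.png

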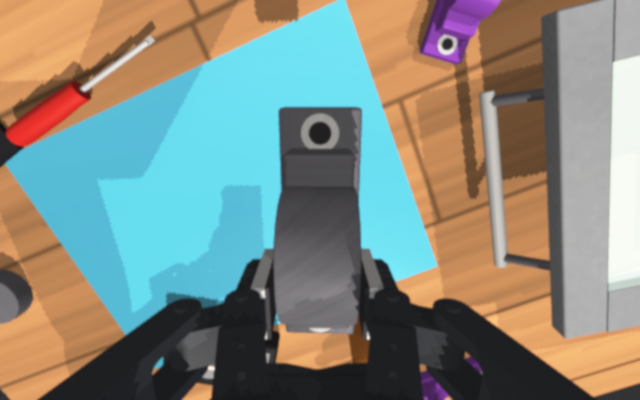

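Request:
apply_moves(
  targets=[0,0,0.06,-0.1,0,0,0,0,0.01,0.16,-0.2,0,0,0,0,0.02,0.26,-0.3,0,0,0,0,0.03,0.36,-0.4,0,0,0,0,0.04,0.46,-0.47,0,0,0,0,0.05,0.56,-0.47,0,0,0,0,0.06,0.66,-0.47,0,0,0,0,0.07,0.76,-0.47,0,0,0,0,0.07,0.86,-0.47,0,0,0,0,0.07,0.94,-0.47,0,0,0,0,0.07,1,-0.47,0,0,0,0,0.07,1,-0.47,0,0,0],
)

```text
clock: 11.87
eef_pos: [0.5352, 0.0604, 0.2474]
tool_rot: [-0.455, 0.54, 0.46, 0.538]
ft_force: [-1.6, -0.1, -7.4]
grip_width: 0.035
```

```bash
python3 - <<'E'
from h import *
o=st()
rel(door(.085,.053),frame(-Z,-hy),o)
E
```

```text
clk 11.8667 tcp [0.5352 0.0604 0.2474] joints [0.1106 0.3174 0.1507 1.4107 0.003  0.2738] f [-1.6026 -0.0684 -7.3553] w 0.03503840037667791
grasp in oven [-0.1293  0.0089  0.1364] r 0.1879580450607914 theta 0.422082294497711
t [ 0.258 -0.038  0.177] w [-0.002  0.002 -0.014] |t|rows 1.884634222189612 wrows 0.05865870051236483
```

Request:
apply_moves(
  targets=[0,-0.02,0.08,0,0,0,0,0.03,-0.04,0.15,0,0,0,0,0.09,-0.04,0.18,0,0,0,0,0.15,-0.04,0.18,0,0,0,0,0.2,-0.04,0.18,0,0,0,0,0.24,-0.04,0.18,0,0,0,0,0.25,-0.04,0.18,0,0,0,0,0.25,-0.04,0.18,0,0,0,0],
)

```text
clock: 12.53
eef_pos: [0.551, 0.1002, 0.1852]
tool_rot: [-0.455, 0.542, 0.459, 0.538]
ft_force: [0.2, -0.3, -8.1]
grip_width: 0.0352
```

```bash
python3 - <<'E'
from h import *
o=st(); p,d,o=snap('scene','s7')
im=p[60:240,280:520,::-1]; cv2.imwrite('pics/s7c.png',cv2.resize(im,None,fx=3.2,fy=3.2))
E
```

```text
clk 12.5333 tcp [0.551  0.1002 0.1852] joints [0.1788 0.3878 0.0897 1.2802 0.002  0.3456] f [ 0.1982 -0.2932 -8.0607] w 0.03515049252498716
grasp in oven [-0.0875 -0.0003  0.0742] r 0.11468149512882983 theta 0.5306516918611917
```

View pics/s7c.png

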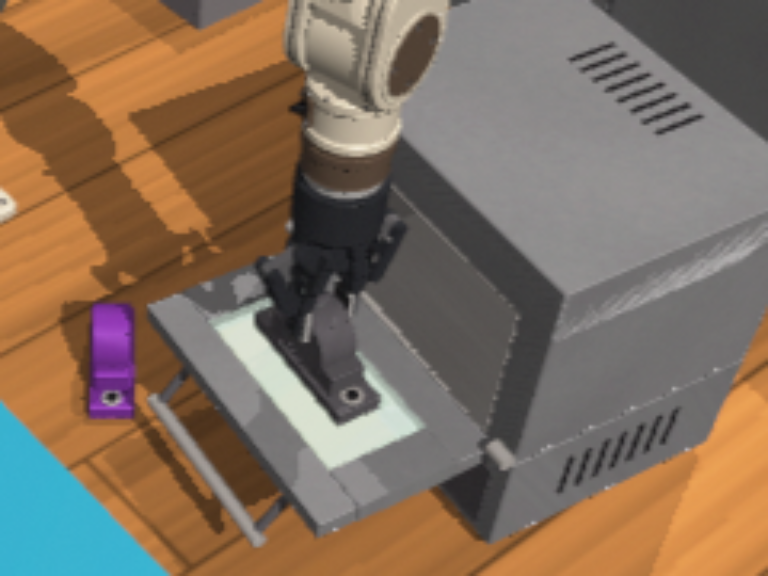

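Housing hovers just above the lowered door, parallel to the hinge. Lowering in small steps.

Request:
apply_moves(
  targets=[0.008,0,0,0,0,0,0,0.016,0,0,0,0,0,0,0.016,0,0,0,0,0,0],
)

```text
clock: 12.83
eef_pos: [0.5522, 0.101, 0.1829]
tool_rot: [-0.456, 0.54, 0.458, 0.539]
ft_force: [0.8, 0.1, -7.0]
grip_width: 0.035
```

Request:
apply_moves(
  targets=[0.006,0,0,0,0,0,0,0.012,0,0,0,0,0,0,0.012,0,0,0,0,0,0],
)

```text
clock: 13.08
eef_pos: [0.5523, 0.1012, 0.1807]
tool_rot: [-0.456, 0.54, 0.458, 0.539]
ft_force: [-1.7, 0.6, -0.5]
grip_width: 0.0348
```

Request:
apply_moves(
  targets=[0.003,0,0,0,0,0,0,0.003,0,0,0,0,0,0],
)

```text
clock: 13.25
eef_pos: [0.5524, 0.1013, 0.1806]
tool_rot: [-0.456, 0.54, 0.458, 0.54]
ft_force: [-3.1, 0.9, 4.5]
grip_width: 0.0348
```

Set down (+4.5 N). Release, then rise.

Request:
apply_moves(
  targets=[0,0,0,0,0,0,0.5,0,0,0,0,0,0,0.6,0,0,0,0,0,0,0.7,0,0,0,0,0,0,0.7,-0.02,0,0,0,0,0,0.7,-0.1,0,0,0,0,0,0.7,-0.2,0,0,0,0,0,0.7,-0.3,0,0,0,0,0,0.7,-0.42,0,0,0,0,0,0.7,-0.54,0,0,0,0,0,0.7,-0.54,0,0,0,0,0,0.7],
)

```text
clock: 14.17
eef_pos: [0.555, 0.1013, 0.3211]
tool_rot: [-0.458, 0.537, 0.456, 0.543]
ft_force: [-0.6, -0.4, 0.3]
grip_width: 0.0599
```

```bash
python3 - <<'E'
from h import *
o=st(); p,d,o=snap('wrist','w8'); C=cloud('wrist',d,o['eef_pos'],o['tool_rot'])
s=p.max(-1).astype(int)-p.min(-1)
c=door(.085,0)[:2]
for zl,zh in((0.138,0.152),(0.19,0.215)):
    m=(C[...,2]>zl)&(C[...,2]<zh)&(np.linalg.norm(C[...,:2]-c,axis=-1)<.09)&(s<25)&(p.max(-1)<140)
    pts=C[m]; r=cv2.minAreaRect(pts[:,:2].astype(np.float32)); print(zl,m.sum(),r,oven([*r[0],.2]),np.percentile(pts[:,2],[50,98]))
F=frame(n-Z,-hy); rel(door(.23,.16),F,o)
E
```

```text
clk 14.1667 tcp [0.555  0.1013 0.3211] joints [0.1793 0.352  0.3882 1.599  0.0023 0.3452] f [-0.6226 -0.3918  0.2913] w 0.0598956012771907
grasp in oven [-0.0858 -0.0038  0.2101] r 0.2268930592328818 theta 0.05099639245923693
0.138 1530 ((0.5483890771865845, 0.10290573537349701), (0.0421748161315918, 0.13754430413246155), 80.54110717773438) [-0.0852  0.0029  0.07  ] [0.1462 0.1485]
0.19 2755 ((0.5481352210044861, 0.10262618958950043), (0.03574002906680107, 0.05743742734193802), 80.69237518310547) [-0.0855  0.0031  0.07  ] [0.2025 0.2064]
t [ 0.121  0.014 -0.578] w [-0.001 -1.561  0.016] |t|rows 3.537140025362689 wrows 6.244101109313126
```

View pics/w8.png

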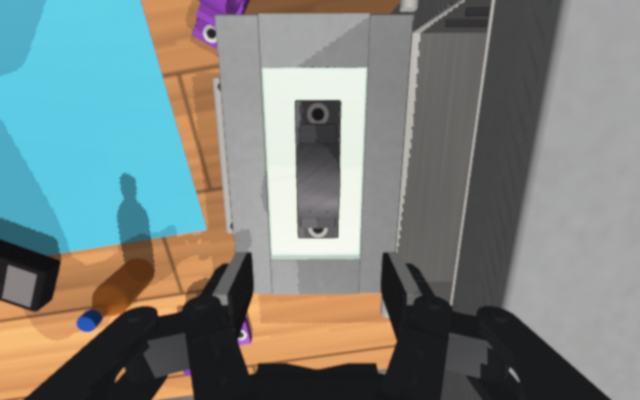

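Request:
apply_moves(
  targets=[0,0,-0.12,0,-0.1,0,0.4,0,0,-0.26,0,-0.3,0,0.2,0.02,0,-0.4,0,-0.5,0,0,0.04,0.01,-0.5,0,-0.7,0,0,0.06,0.01,-0.58,0,-0.9,0,0,0.06,0.01,-0.6,0,-1,0,0,0.06,0.01,-0.6,0,-1,0,0],
)

```text
clock: 14.8
eef_pos: [0.5238, -0.0503, 0.2955]
tool_rot: [-0.324, 0.393, 0.556, 0.657]
ft_force: [0.1, 1.0, 0.0]
grip_width: 0.0001
```

```bash
python3 - <<'E'
from h import *
o=st()
t=np.deg2rad(55); F=frame(np.sin(t)*n-np.cos(t)*Z,-hy); rel(door(.19,.09,-.003),F,o); rel(door(.16,.018,-.003),F,o); print(oven(o['eef_pos']))
E
```

```text
clk 14.8 tcp [ 0.5238 -0.0503  0.2955] joints [-0.3704  0.3325  0.1973  1.5536  0.4896 -0.2241] f [0.0591 1.0121 0.0171] w 9.204464117915152e-05
grasp in oven [-0.2495  0.0023  0.1821] r 0.3089090513258522 theta 0.6035426625514839
t [0.362 0.001 0.031] w [-0.031 -0.915 -0.002] |t|rows 2.173397188258848 wrows 3.6620192819224733
t [ 0.672 -0.001 -0.002] w [-0.031 -0.915 -0.002] |t|rows 4.022853325071672 wrows 3.6620192819224733
[-0.2404  0.0024  0.1655]
```

Request:
apply_moves(
  targets=[0.1,0,0.01,0,-0.25,0,0,0.2,0,0.02,0,-0.5,0,0,0.28,0,0.03,0,-0.7,0,0,0.36,0,0.03,0,-0.9,0,0,0.36,0,0.03,0,-0.92,0,0,0.36,0,0.03,0,-0.92,0,0],
)

```text
clock: 15.3
eef_pos: [0.5321, 0.0034, 0.221]
tool_rot: [-0.19, 0.233, 0.618, 0.727]
ft_force: [0.2, -0.2, 0.3]
grip_width: -0.0001
```

```bash
cat >> h.py <<'E'
t=np.deg2rad(55); F55=frame(np.sin(t)*n-np.cos(t)*Z,-hy)
E
python3 - <<'E'
from h import *
o=st()
rel(door(.155,.018,-.003),F55,o); rel(door(.11,.018,-.003),F55,o); print(oven(o['eef_pos']))
E
```

```text
clk 15.3 tcp [0.5321 0.0034 0.221 ] joints [-0.4567  0.5138  0.0097  1.4666  0.8997 -0.4808] f [ 0.2155 -0.1998  0.2625] w -9.952398272595027e-05
grasp in oven [-0.2016  0.0028  0.1019] r 0.22590000602973298 theta 0.7660136796468531
t [ 0.269 -0.003 -0.168] w [-0.022  0.002 -0.009] |t|rows 1.9008057967518623 wrows 0.09493305040828028
t [ 0.417 -0.002 -0.065] w [-0.022  0.002 -0.009] |t|rows 2.5252110920000512 wrows 0.09493305040828028
[-0.186   0.0029  0.091 ]
```

Request:
apply_moves(
  targets=[0.07,0,-0.05,0,0,0,0,0.14,0,-0.1,0,0,0,0,0.21,0,-0.14,0,0,0,0,0.25,0,-0.16,0,0,0,0,0.265,0,-0.168,0,0,0,0,0.265,0,-0.168,0,0,0,0,0.265,0,-0.168,0,0,0,0],
)

```text
clock: 15.88
eef_pos: [0.5389, 0.0325, 0.1531]
tool_rot: [-0.194, 0.23, 0.617, 0.727]
ft_force: [0.8, -0.5, 0.3]
grip_width: 0.0
```

```bash
python3 - <<'E'
from h import *
o=st(); print(oven(o['eef_pos']))
p,d,o=snap('scene','s9')
im=p[60:240,280:520,::-1]; cv2.imwrite('pics/s9c.png',cv2.resize(im,None,fx=3.2,fy=3.2))
R0=R.from_quat(o['tool_rot'])
print('dir n,z in tool:',R0.inv().apply([n,Z]))
rel(door(.11,.018,-.003),F55,o)
E
```

```text
clk 15.8833 tcp [0.5389 0.0325 0.1531] joints [-0.4033  0.5589 -0.1073  1.2303  0.9199 -0.4006] f [ 0.8271 -0.453   0.3252] w 4.6626583799648784e-05
grasp in oven [-0.1717  0.0009  0.034 ] r 0.17502952620932752 theta 1.0388334479136785
[-0.1561  0.0008  0.0231]
dir n,z in tool: [[ 0.8188  0.0025  0.574 ]
 [-0.574   0.0007  0.8188]]
t [0.163 0.009 0.089] w [-0.004 -0.001  0.003] |t|rows 1.113087668227373 wrows 0.02120537461600499
```

View pics/s9c.png

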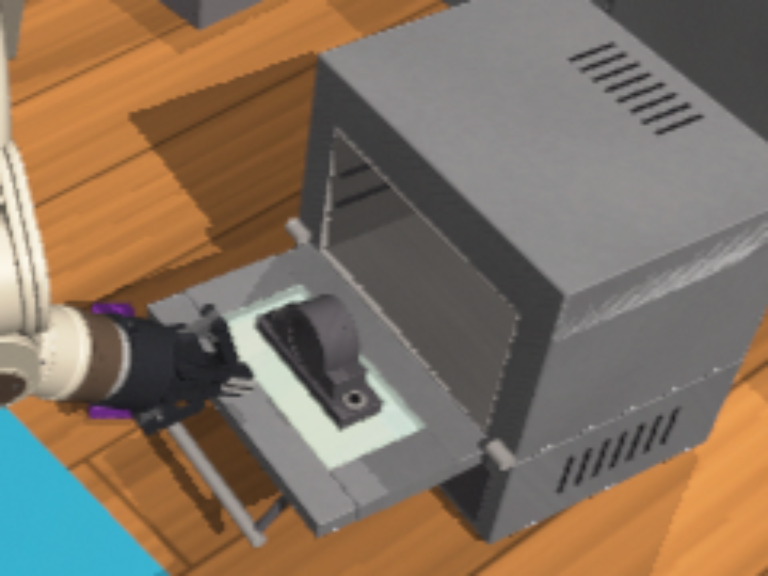

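Request:
apply_moves(
  targets=[0.035,0.004,0.005,0,0,0,0,0.061,0.008,0.024,0,0,0,0,0.088,0.008,0.042,0,0,0,0,0.114,0.008,0.06,0,0,0,0,0.14,0.008,0.079,0,0,0,0,0.166,0.008,0.097,0,0,0,0,0.192,0.008,0.116,0,0,0,0,0.219,0.008,0.134,0,0,0,0,0.245,0.008,0.152,0,0,0,0,0.245,0.008,0.152,0,0,0,0],
)

```text
clock: 16.77
eef_pos: [0.5478, 0.105, 0.1475]
tool_rot: [-0.193, 0.23, 0.617, 0.727]
ft_force: [-0.2, 0.2, 0.1]
grip_width: 0.0001
```

```bash
python3 - <<'E'
from h import *
o=st(); print(oven(o['eef_pos']))
p,d,o=snap('scene','s10')
im=p[60:240,280:520,::-1]; cv2.imwrite('pics/s10c.png',cv2.resize(im,None,fx=3.2,fy=3.2))
E
```

```text
clk 16.7667 tcp [0.5478 0.105  0.1475] joints [-0.2701  0.5098 -0.2026  1.0114  0.9527 -0.1829] f [-0.2398  0.2261  0.0611] w 0.0001292465311982677
grasp in oven [-0.0988  0.0038  0.0284] r 0.10277192800707587 theta 0.9546306263976476
[-0.0832  0.0038  0.0175]
```

View pics/s10c.png

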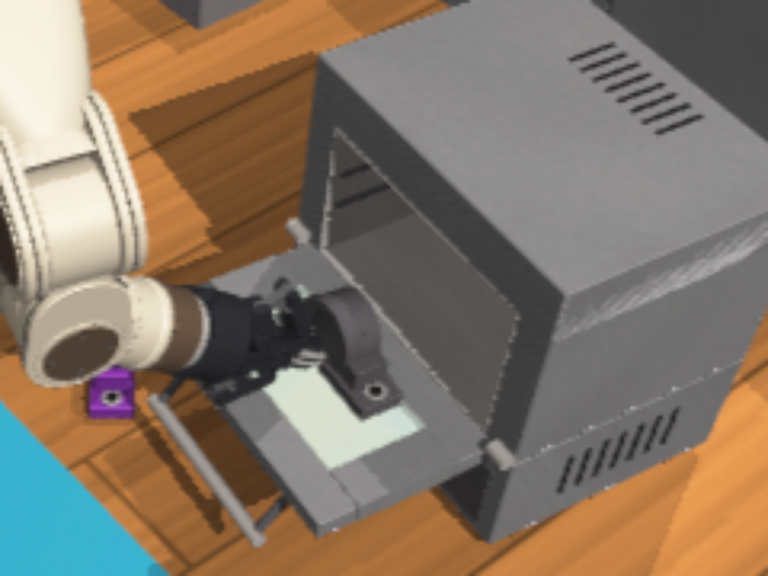

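Request:
apply_moves(
  targets=[0.026,0,0.018,0,0,0,0,0.052,0,0.037,0,0,0,0,0.079,0,0.055,0,0,0,0,0.105,0,0.073,0,0,0,0,0.131,0,0.092,0,0,0,0,0.157,0,0.11,0,0,0,0,0.183,0,0.129,0,0,0,0,0.21,0,0.147,0,0,0,0,0.236,0,0.165,0,0,0,0,0.262,0,0.184,0,0,0,0,0.262,0,0.184,0,0,0,0],
)

```text
clock: 17.73
eef_pos: [0.5609, 0.1834, 0.1474]
tool_rot: [-0.193, 0.23, 0.617, 0.727]
ft_force: [-0.8, -0.3, -0.0]
grip_width: 0.0002
```

```bash
python3 - <<'E'
from h import *
o=st(); print(oven(o['eef_pos']))
p,d,o=snap('scene','s11')
im=p[60:240,280:520,::-1]; cv2.imwrite('pics/s11c.png',cv2.resize(im,None,fx=3.2,fy=3.2))
p,d,o=snap('wrist','w11')
E
```

```text
clk 17.7333 tcp [0.5609 0.1834 0.1474] joints [-0.1189  0.4706 -0.2693  0.769   0.9598  0.0805] f [-0.7947 -0.2513 -0.0402] w 0.00024321311004005098
grasp in oven [-0.0193  0.0036  0.0283] r 0.034267333231316505 theta 0.2625686944178553
[-0.0038  0.0036  0.0174]
```

View pics/s11c.png

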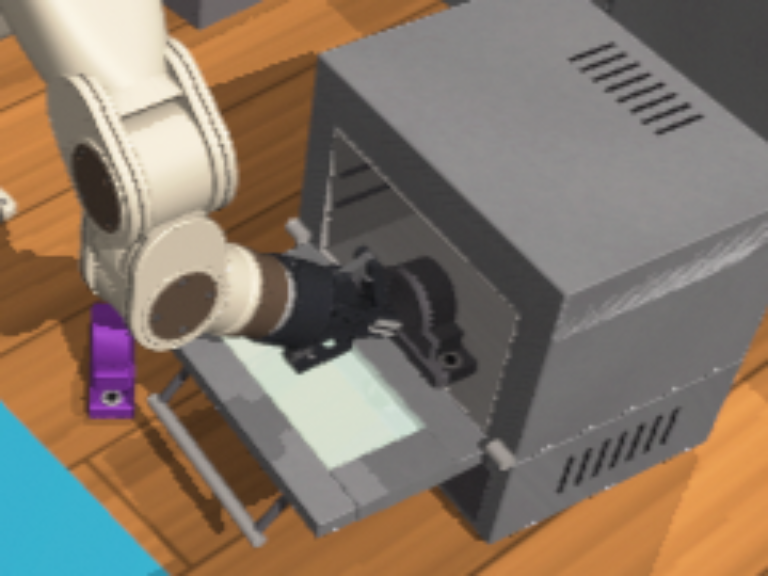

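View pics/w11.png

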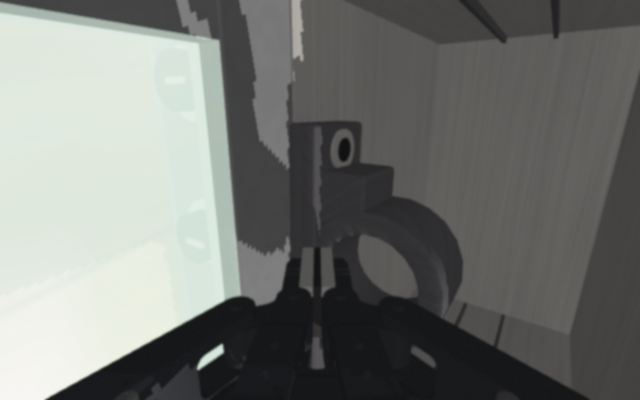

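Request:
apply_moves(
  targets=[0.026,0,0.018,0,0,0,0,0.052,0,0.037,0,0,0,0,0.079,0,0.055,0,0,0,0,0.105,0,0.073,0,0,0,0,0.131,0,0.092,0,0,0,0,0.15,0,0.105,0,0,0,0,0.15,0,0.105,0,0,0,0,0.15,0,0.105,0,0,0,0],
)

```text
clock: 18.5
eef_pos: [0.5682, 0.2281, 0.1473]
tool_rot: [-0.192, 0.23, 0.617, 0.727]
ft_force: [-0.3, -0.6, -0.8]
grip_width: 0.0002
```

```bash
python3 - <<'E'
from h import *
o=st(); print(oven(o['eef_pos']))
p,d,o=snap('wrist','w12')
C=cloud('wrist',d,o['eef_pos'],o['tool_rot'])
for u,v in [(310,150),(340,150),(318,200),(290,150),(360,125)]: print(u,v,oven(C[v,u]))
E
```

```text
clk 18.5 tcp [0.5682 0.2281 0.1473] joints [-0.0332  0.4603 -0.293   0.6358  0.9497  0.2282] f [-0.2993 -0.6228 -0.8174] w 0.0002325187578565299
grasp in oven [0.026  0.0035 0.0282] r 0.038302948091941 theta -1.0812083794698661
[0.0415 0.0035 0.0173]
310 150 [0.0434 0.0591 0.0119]
340 150 [0.0603 0.0575 0.0174]
318 200 [0.0441 0.0361 0.0156]
290 150 [0.0434 0.0582 0.0003]
360 125 [0.0836 0.0677 0.0156]
```

View pics/w12.png

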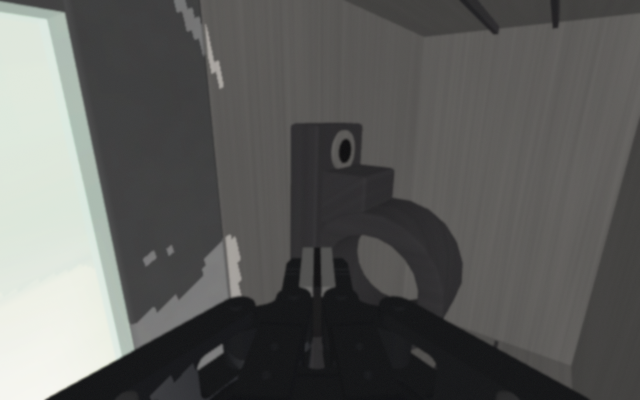

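Request:
apply_moves(
  targets=[-0.05,0,-0.035,0,0,0,0,-0.15,0,-0.105,0,0,0,0,-0.26,0,-0.18,0,0,0,0,-0.38,0,-0.266,0,0,0,0,-0.5,0,-0.35,0,0,0,0,-0.62,0,-0.435,0,0,0,0,-0.74,0,-0.518,0,0,0,0.2,-0.8,0,-0.56,0,0.1,0,0.4,-0.8,0,-0.56,0,0.2,0,0.4],
)

```text
clock: 19.3
eef_pos: [0.5285, -0.0179, 0.1457]
tool_rot: [-0.222, 0.269, 0.604, 0.717]
ft_force: [0.5, 0.5, -0.0]
grip_width: 0.0338
```

```bash
python3 - <<'E'
from h import *
o=st(); print(oven(o['eef_pos']))
F=frame(n-Z,-hy); g=np.array([.5354,.0022,.0496]); ax=F.apply([1,0,0])
rel(g-.15*ax,F,o)
p,d,o=snap('wrist','w13'); p,d,o=snap('top','t13')
C=cloud('top',d)
p,d,o=snap('scene','s13'); im=p[60:240,280:520,::-1]; cv2.imwrite('pics/s13c.png',cv2.resize(im,None,fx=3.2,fy=3.2))
E
```

```text
clk 19.3 tcp [ 0.5285 -0.0179  0.1457] joints [-0.4626  0.5493 -0.0725  1.2749  0.8101 -0.427 ] f [ 0.5374  0.505  -0.0174] w 0.033833448452004165
grasp in oven [-0.222   0.0031  0.0281] r 0.2237357591303622 theta 1.1082669606353892
[-0.2076  0.003   0.0157]
t [-0.284 -0.018 -0.192] w [-0.025  0.147  0.006] |t|rows 2.0552842627652224 wrows 0.5986854831360884
```

View pics/s13c.png

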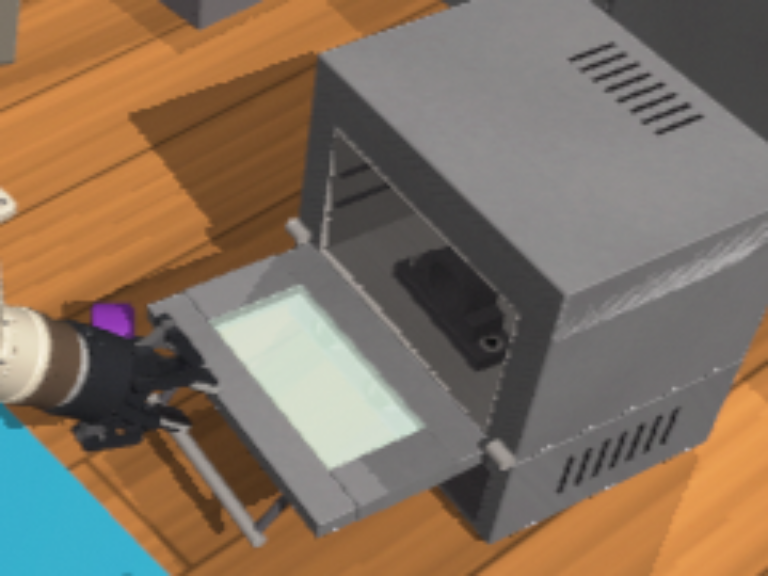

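Request:
apply_moves(
  targets=[-0.1,0,-0.07,0,0.05,0,0.5,-0.2,-0.01,-0.13,0,0.1,0,0.5,-0.28,-0.018,-0.19,-0.02,0.15,0,0.5,-0.28,-0.018,-0.19,-0.02,0.15,0,0.5,-0.28,-0.018,-0.19,-0.02,0.15,0,0.5],
)

```text
clock: 19.87
eef_pos: [0.5189, -0.0967, 0.1565]
tool_rot: [-0.249, 0.29, 0.599, 0.704]
ft_force: [-0.0, 0.4, 0.1]
grip_width: 0.0426
```

```bash
python3 - <<'E'
from h import *
o=st(); print(oven(o['eef_pos']))
F=frame(n-Z,-hy); g=np.array([.5354,.0022,.0496]); ax=F.apply([1,0,0])
rel(g,F,o)
p,d,o=snap('wrist','w14'); C=cloud('wrist',d,o['eef_pos'],o['tool_rot']); R0=R.from_quat(o['tool_rot'])
L=R0.inv().apply((C-o['eef_pos']).reshape(-1,3)).reshape(C.shape)
for v in (120,150,180,200):
    row=L[v,280:360]; k=np.argmin(np.where(d[v,280:360]>0,row[:,0],9)); print(v,280+k,row[k])
E
```

```text
clk 19.8667 tcp [ 0.5189 -0.0967  0.1565] joints [-0.5679  0.5766  0.0515  1.4227  0.709  -0.5502] f [-0.0488  0.4277  0.1457] w 0.04256845494437041
grasp in oven [-0.3004 -0.0003  0.0399] r 0.3029964740536053 theta 1.101927392079564
[-0.2869 -0.0003  0.0265]
t [ 0.586 -0.001 -0.02 ] w [0.007 0.004 0.   ] |t|rows 3.5104390835476558 wrows 0.033753023382383784
120 315 [ 0.124   0.0617 -0.0022]
150 308 [ 0.1231  0.0382 -0.0079]
180 312 [ 0.1235  0.0132 -0.0048]
200 311 [ 0.123  -0.004  -0.0057]
```

View pics/w14.png

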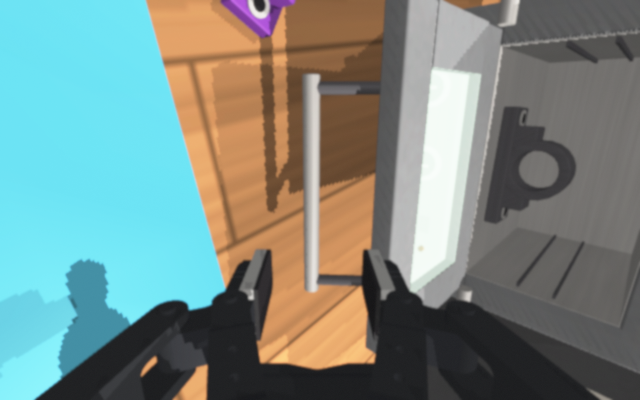

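Request:
apply_moves(
  targets=[0.1,0,-0.02,0,0,0,0.5,0.2,0,-0.02,0,0,0,0.5,0.3,0,-0.02,0,0,0,0.5,0.4,0,-0.02,0,0,0,0.5,0.5,0,-0.02,0,0,0,0.5,0.57,0,-0.02,0,0,0,0.5,0.58,0,-0.02,0,0,0,0.5,0.58,0,-0.02,0,0,0,0.3,0.58,0,-0.02,0,0,0,0.1,0.58,0,-0.02,0,0,0,0,0.58,0,-0.02,0,0,0,0,0.58,0,-0.02,0,0,0,0],
)

```text
clock: 20.92
eef_pos: [0.5349, 0.0008, 0.0511]
tool_rot: [-0.249, 0.29, 0.599, 0.704]
ft_force: [0.2, 1.9, -1.0]
grip_width: 0.0119
```

```bash
python3 - <<'E'
from h import *
o=st()
R0=R.from_quat(o['tool_rot'])
ths=np.linspace(1.56,.06,49)
for k in range(4):
    for j in range(1,13):
        print(ths[12*k+j].round(3),(R0.inv().apply(arc(ths[12*k+j])-arc(ths[12*k]))/.25).round(3))
E
```

```text
clk 20.9167 tcp [0.5349 0.0008 0.0511] joints [-0.3995  0.6253 -0.1789  0.997   0.7588 -0.3331] f [ 0.15    1.8543 -0.9867] w 0.011877303320597766
grasp in oven [-0.2015 -0.0003 -0.0654] r 0.21189246981207963 theta 1.5481149590472303
1.529 [-0.024 -0.     0.012]
1.498 [-0.047 -0.     0.025]
1.466 [-0.069 -0.     0.039]
1.435 [-0.092 -0.     0.053]
1.404 [-0.114 -0.     0.068]
1.372 [-0.135 -0.     0.084]
1.341 [-0.156 -0.     0.1  ]
1.31 [-0.176 -0.001  0.117]
1.279 [-0.196 -0.001  0.134]
1.248 [-0.215 -0.001  0.153]
1.216 [-0.234 -0.001  0.171]
1.185 [-0.252 -0.001  0.191]
1.154 [-0.017 -0.     0.02 ]
1.122 [-0.034 -0.     0.04 ]
1.091 [-0.05  -0.     0.061]
1.06 [-0.066 -0.     0.083]
1.029 [-0.081 -0.     0.105]
0.998 [-0.095 -0.001  0.127]
0.966 [-0.108 -0.001  0.15 ]
0.935 [-0.121 -0.001  0.173]
0.904 [-0.133 -0.001  0.197]
0.872 [-0.144 -0.001  0.221]
0.841 [-0.155 -0.001  0.245]
0.81 [-0.165 -0.001  0.27 ]
0.779 [-0.009 -0.     0.025]
0.748 [-0.017 -0.     0.05 ]
0.716 [-0.024 -0.     0.076]
0.685 [-0.031 -0.     0.101]
0.654 [-0.037 -0.001  0.127]
0.622 [-0.042 -0.001  0.153]
0.591 [-0.046 -0.001  0.179]
0.56 [-0.049 -0.001  0.206]
0.529 [-0.052 -0.001  0.232]
0.498 [-0.053 -0.001  0.258]
0.466 [-0.054 -0.001  0.285]
0.435 [-0.054 -0.001  0.311]
0.404 [ 0.001 -0.     0.026]
0.373 [ 0.002 -0.     0.053]
0.341 [ 0.005 -0.     0.079]
0.31 [ 0.008 -0.     0.106]
0.279 [ 0.012 -0.001  0.132]
0.248 [ 0.017 -0.001  0.158]
0.216 [ 0.023 -0.001  0.184]
0.185 [ 0.029 -0.001  0.209]
0.154 [ 0.037 -0.001  0.235]
0.123 [ 0.045 -0.001  0.26 ]
0.091 [ 0.054 -0.001  0.285]
0.06 [ 0.063 -0.001  0.31 ]
```

Request:
apply_moves(
  targets=[-0.024,0,0.012,0,0,0,0,-0.047,0,0.025,0,0,0,0,-0.069,0,0.039,0,0,0,0,-0.092,0,0.053,0,0,0,0,-0.114,0,0.068,0,0,0,0,-0.135,0,0.084,0,0,0,0,-0.156,0,0.1,0,0,0,0,-0.176,0,0.117,0,0,0,0,-0.196,0,0.134,0,0,0,0,-0.215,0,0.153,0,0,0,0,-0.234,0,0.171,0,0,0,0,-0.252,0,0.191,0,0,0,0],
)

```text
clock: 21.92
eef_pos: [0.5327, -0.0122, 0.1286]
tool_rot: [-0.251, 0.292, 0.598, 0.703]
ft_force: [1.0, -9.8, -8.9]
grip_width: 0.0116
```

```bash
python3 - <<'E'
from h import *
st()
E
```

```text
clk 21.9167 tcp [ 0.5327 -0.0122  0.1286] joints [-0.4208  0.5294 -0.0997  1.1882  0.7481 -0.359 ] f [ 1.0467 -9.8201 -8.8987] w 0.01159337073319274
grasp in oven [-0.2147 -0.0003  0.0121] r 0.21503979389709058 theta 1.1779252591589624
```

Door follows (about 1.18 rad, ~13 N). Continuing up.

Request:
apply_moves(
  targets=[-0.017,0,0.02,0,0,0,0,-0.034,0,0.04,0,0,0,0,-0.05,0,0.061,0,0,0,0,-0.066,0,0.083,0,0,0,0,-0.081,0,0.105,0,0,0,0,-0.095,0,0.127,0,0,0,0,-0.108,0,0.15,0,0,0,0,-0.121,0,0.173,0,0,0,0,-0.133,0,0.197,0,0,0,0,-0.144,0,0.221,0,0,0,0,-0.155,0,0.245,0,0,0,0,-0.165,0,0.27,0,0,0,0],
)

```text
clock: 22.92
eef_pos: [0.5352, 0.0023, 0.2059]
tool_rot: [-0.253, 0.295, 0.595, 0.703]
ft_force: [-7.8, -27.0, 2.6]
grip_width: 0.0116
```

Request:
apply_moves(
  targets=[-0.009,0,0.025,0,0,0,0,-0.017,0,0.05,0,0,0,0,-0.024,0,0.076,0,0,0,0,-0.031,0,0.101,0,0,0,0,-0.037,0,0.127,0,0,0,0,-0.042,0,0.153,0,0,0,0,-0.046,0,0.179,0,0,0,0,-0.049,0,0.206,0,0,0,0,-0.052,0,0.232,0,0,0,0,-0.053,0,0.258,0,0,0,0,-0.054,0,0.285,0,0,0,0,-0.054,0,0.311,0,0,0,0],
)

```text
clock: 23.92
eef_pos: [0.543, 0.0499, 0.2732]
tool_rot: [-0.251, 0.291, 0.596, 0.705]
ft_force: [-4.0, -14.6, 0.9]
grip_width: 0.0115
```

```bash
python3 - <<'E'
from h import *
st()
E
```

```text
clk 23.9167 tcp [0.543  0.0499 0.2732] joints [-0.307   0.3528  0.0361  1.3873  0.7718 -0.2001] f [ -4.0233 -14.5955   0.9234] w 0.011459973358942254
grasp in oven [-0.1517 -0.0002  0.1567] r 0.21814023740506952 theta 0.43241527999528534
```

Request:
apply_moves(
  targets=[0.001,0,0.026,0,0,0,0,0.002,0,0.053,0,0,0,0,0.005,0,0.079,0,0,0,0,0.008,0,0.106,0,0,0,0,0.012,0,0.132,0,0,0,0,0.017,0,0.158,0,0,0,0,0.023,0,0.184,0,0,0,0,0.029,0,0.209,0,0,0,0,0.037,0,0.235,0,0,0,0,0.045,0,0.26,0,0,0,0],
)

```text
clock: 24.75
eef_pos: [0.552, 0.1054, 0.3106]
tool_rot: [-0.25, 0.29, 0.597, 0.705]
ft_force: [3.4, -8.0, -1.0]
grip_width: 0.0118
```

```bash
python3 - <<'E'
from h import *
o=st(); R0=R.from_quat(o['tool_rot'])
p,d,o=snap('scene','s15');im=p[60:240,280:520,::-1]; cv2.imwrite('pics/s15c.png',cv2.resize(im,None,fx=3.2,fy=3.2))
for t in (.09,.06,.03,0,-.02,-.04): print(t,(R0.inv().apply(arc(t)-arc(.123))/.25).round(3))
E
```

```text
clk 24.75 tcp [0.552  0.1054 0.3106] joints [-0.2028  0.3045  0.066   1.366   0.7846 -0.0576] f [ 3.3922 -8.0071 -0.9631] w 0.011773726667729502
grasp in oven [-0.0956 -0.0002  0.194 ] r 0.21628831431871862 theta 0.12098239371655661
0.09 [ 0.009 -0.     0.026]
0.06 [ 0.019 -0.     0.05 ]
0.03 [ 0.029 -0.     0.073]
0 [ 0.039 -0.     0.096]
-0.02 [ 0.047 -0.     0.112]
-0.04 [ 0.055 -0.     0.127]
```

View pics/s15c.png

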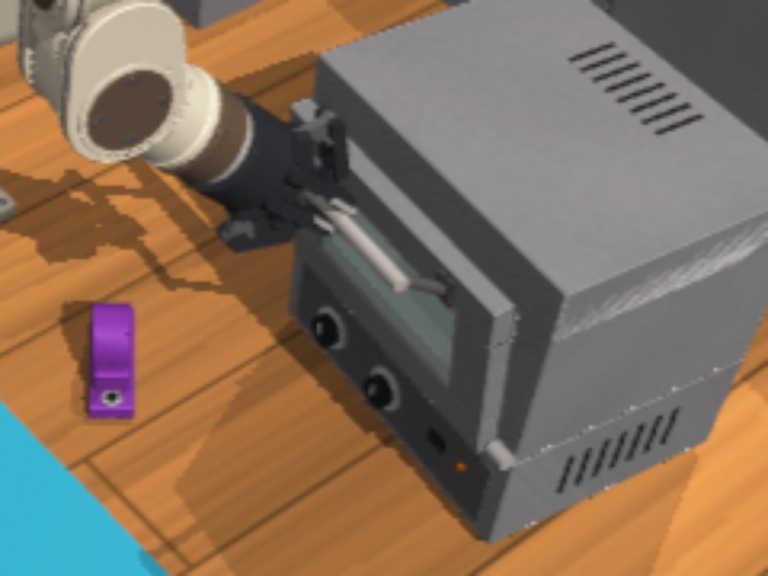

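Request:
apply_moves(
  targets=[0.009,0,0.026,0,0,0,0,0.019,0,0.05,0,0,0,0,0.029,0,0.073,0,0,0,0,0.029,0,0.073,0,0,0,0],
)

```text
clock: 25.13
eef_pos: [0.5549, 0.1241, 0.3194]
tool_rot: [-0.251, 0.288, 0.598, 0.705]
ft_force: [4.9, -4.9, 2.5]
grip_width: 0.0113
```

Request:
apply_moves(
  targets=[0.004,0,0.01,0,0,0,0,0.008,0,0.02,0,0,0,0,0.008,0,0.02,0,0,0,0],
)

```text
clock: 25.38
eef_pos: [0.5555, 0.1281, 0.3208]
tool_rot: [-0.251, 0.289, 0.597, 0.705]
ft_force: [3.8, -6.8, 1.8]
grip_width: 0.0116
```

```bash
python3 - <<'E'
from h import *
st()
E
```

```text
clk 25.3833 tcp [0.5555 0.1281 0.3208] joints [-0.159   0.29    0.073   1.3436  0.7849  0.0031] f [ 3.758  -6.7884  1.766 ] w 0.011580517965078987
grasp in oven [-0.0726  0.      0.2043] r 0.21678380151689533 theta 0.004589027077232133
```

Request:
apply_moves(
  targets=[0.003,0,0.008,0,0,0,0,0.006,0,0.016,0,0,0,0,0.006,0,0.016,0,0,0,0],
)

```text
clock: 25.63
eef_pos: [0.5557, 0.1291, 0.3211]
tool_rot: [-0.252, 0.292, 0.596, 0.704]
ft_force: [-0.3, -19.2, 1.6]
grip_width: 0.0118
```

Request:
apply_moves(
  targets=[0.003,0,0.008,0,0,0,0,0.003,0,0.008,0,0,0,0],
)

```text
clock: 25.8
eef_pos: [0.5558, 0.1291, 0.3211]
tool_rot: [-0.253, 0.294, 0.595, 0.704]
ft_force: [-3.3, -26.3, 2.3]
grip_width: 0.012
```

Request:
apply_moves(
  targets=[-0.003,0,-0.008,0,0,0,0,-0.003,0,-0.008,0,0,0,0.15,-0.003,0,-0.008,0,0,0,0.3,-0.003,0,-0.008,0,0,0,0.45,-0.003,0,-0.008,0,0,0,0.45,-0.003,0,-0.008,0,0,0,0.45],
)

```text
clock: 26.3
eef_pos: [0.5548, 0.1342, 0.3211]
tool_rot: [-0.249, 0.29, 0.599, 0.704]
ft_force: [0.6, 0.2, 0.3]
grip_width: 0.0388
```

Request:
apply_moves(
  targets=[-0.06,0,0,0,0,0,0.45,-0.12,0,0,0,0,0,0.45,-0.2,0,0,0,0,0,0.45,-0.3,0,0,0,0,0,0.45,-0.4,0,0,0,0,0,0.45,-0.5,0,0,0,0,0,0.45,-0.6,0,0,0,0,0,0.45,-0.6,0,0,0,0,0,0.45],
)

```text
clock: 26.97
eef_pos: [0.5387, 0.0272, 0.4296]
tool_rot: [-0.25, 0.289, 0.597, 0.705]
ft_force: [0.2, 0.3, 0.3]
grip_width: 0.0385
```

```bash
python3 - <<'E'
from h import *
o=st(); p,d,o=snap('wrist','w16'); C=cloud('wrist',d,o['eef_pos'],o['tool_rot'])
p2,d2,_=snap('scene','s16');im=p2[60:240,280:520,::-1]; cv2.imwrite('pics/s16c.png',cv2.resize(im,None,fx=3.2,fy=3.2))
snap('top','t16')
for v in (110,140,170,200,230):
    m=[(u,oven(C[v,u])) for u in range(280,350,6)]
    print(v,[(u,q[0].round(3),q[2].round(3)) for u,q in m])
E
```

```text
clk 26.9667 tcp [0.5387 0.0272 0.4296] joints [-0.3519  0.3389  0.4152  1.8274  0.7698 -0.2666] f [0.241  0.3004 0.3343] w 0.03850287639014213
grasp in oven [-0.1749  0.0003  0.313 ] r 0.3585853626402172 theta 0.17287543914884912
110 [(280, np.float64(-0.015), np.float64(0.092)), (286, np.float64(-0.015), np.float64(0.103)), (292, np.float64(-0.015), np.float64(0.113)), (298, np.float64(-0.015), np.float64(0.123)), (304, np.float64(-0.074), np.float64(0.196)), (310, np.float64(-0.074), np.float64(0.203)), (316, np.float64(-0.07), np.float64(0.206)), (322, np.float64(-0.019), np.float64(0.163)), (328, np.float64(-0.019), np.float64(0.171)), (334, np.float64(-0.018), np.float64(0.178)), (340, np.float64(-0.012), np.float64(0.181)), (346, np.float64(-0.001), np.float64(0.179))]
140 [(280, np.float64(-0.014), np.float64(0.089)), (286, np.float64(-0.015), np.float64(0.101)), (292, np.float64(-0.015), np.float64(0.112)), (298, np.float64(-0.015), np.float64(0.122)), (304, np.float64(-0.014), np.float64(0.131)), (310, np.float64(-0.074), np.float64(0.203)), (316, np.float64(-0.071), np.floa
[... 1198 characters left out ...]
64(0.173)), (334, np.float64(-0.016), np.float64(0.18)), (340, np.float64(-0.006), np.float64(0.179)), (346, np.float64(0.001), np.float64(0.181))]
230 [(280, np.float64(-0.015), np.float64(0.085)), (286, np.float64(-0.015), np.float64(0.098)), (292, np.float64(-0.015), np.float64(0.109)), (298, np.float64(-0.014), np.float64(0.12)), (304, np.float64(-0.015), np.float64(0.131)), (310, np.float64(-0.074), np.float64(0.203)), (316, np.float64(-0.07), np.float64(0.206)), (322, np.float64(-0.018), np.float64(0.164)), (328, np.float64(-0.018), np.float64(0.173)), (334, np.float64(-0.016), np.float64(0.18)), (340, np.float64(-0.005), np.float64(0.179)), (346, np.float64(0.002), np.float64(0.182))]
```

View pics/s16c.png

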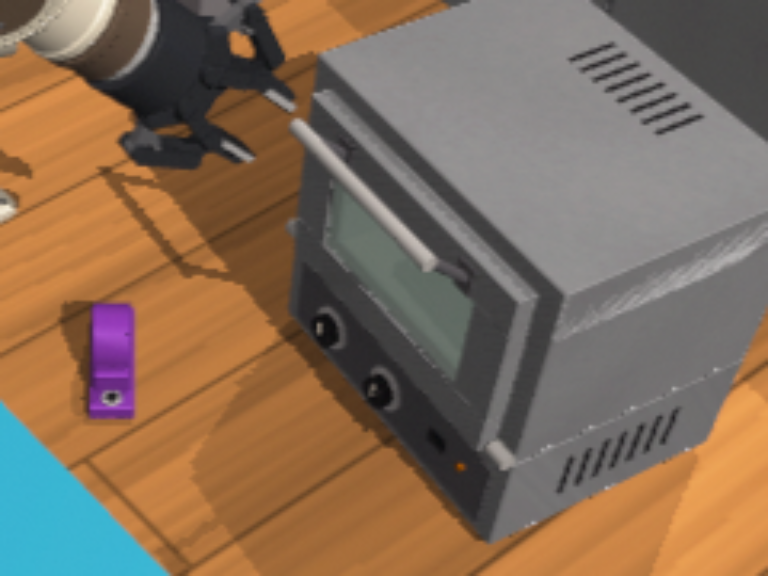

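View pics/w16.png

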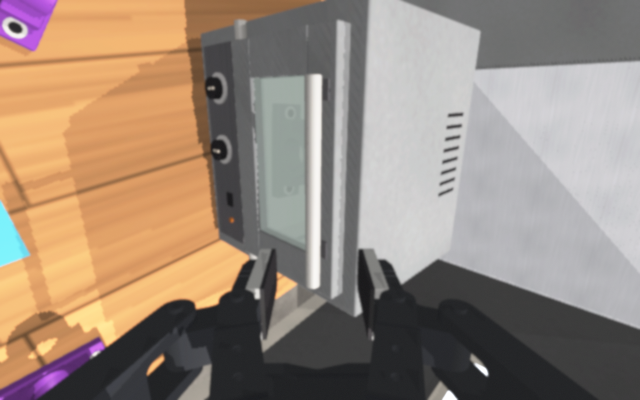

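```bash
python3 - <<'E'
from h import *
a,A=ld('top0','top'); b,B=ld('t16','top')
for u,v in [(354,161),(420,173),(412,292)]: print(A[v,u],B[v,u],a[v,u],b[v,u])
p=np.load('pics/s16.npz')['p'].astype(int);q=np.load('pics/scene0.npz')['p'].astype(int)
for r in [(slice(195,245),slice(158,218)),(slice(260,300),slice(312,338)),(slice(295,336),slice(218,285))]: print((np.abs(p[r]-q[r]).max(-1)>40).mean())
st()
bot.job_done(); print(bot.get_obs()['clock'])
E
```

```text
[ 0.6798 -0.1971  0.1344] [ 0.6805 -0.1973  0.1298] [ 61  83 142] [ 63  81 137]
[ 0.6535 -0.4136  0.0411] [ 0.653  -0.4129  0.0448] [123 114 111] [106  97  94]
[ 0.2755 -0.3811  0.0298] [ 0.2755 -0.3812  0.0296] [162  52  49] [188  57  53]
0.0006666666666666666
0.0
0.0
clk 27.1167 tcp [0.5382 0.0293 0.4257] joints [-0.348   0.3398  0.4061  1.8212  0.7692 -0.2649] f [-1.0613 -0.5668  0.0019] w 0.03830365489825565
grasp in oven [-0.1729  0.001   0.3091] r 0.35414875568995496 theta 0.173341930745381
the job is handed in; nothing more can be done
the job is handed in; nothing more can be done
```

The housing is in the oven with the door shut, and I handed the job in at about 27 s of the 72 s allowed. The hand-in reports no verdict, so the outcome rests on my own checks.

**What I did**
- I pinched the handle and followed its arc to pull the door down onto its stop.
- I picked up the dark grey housing (not the purple look-alikes) and set it upright on the lowered door, about 85 mm in front of the mouth. I then let go.
- With the fingers closed, I pushed it low and level until its middle was about 65 mm inside. The near side of its base stood about 43 mm past the mouth.
- I pinched the handle again, brought the door up and pressed it against its stop. I then opened the fingers and backed away.

**Last checks**
- **Door:** the handle bar measured about 70 mm in front of the mouth and 200 mm up, so the door angle is close to 0. It had stopped moving under a 26 N push.
- **Housing:** it was upright and square to the mouth in the last clear view, before the door closed. After that I could only see it faintly through the glass.
- **Other objects:** the glue bottle, screwdriver and meter are where they were, to within camera noise.
- **Robot:** it touches nothing, with about 1 N at the wrist.

**Disagreements**
- The two fixed cameras differed by 4–5 mm; I averaged them and refined the handle and housing with the wrist camera.
- The wrist force reached about 95 N when the door met its lower stop. That is under the 120 N limit but higher than I intended.

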